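# Set a square-shank stake in the bench vise

## Robot

A 6-joint arm with a two-finger parallel gripper is mounted at the origin on the work surface. World frame = base frame: x ahead of the robot, y to its left, z up, the work surface at z = 0. Lengths are in m, angles in rad, forces in N, time in s.
With the tool pointing down it reaches from about 0.4 to 0.825 m from the base axis. Payload 7 kg.
Tool frame: the origin (TCP) lies between the finger pads; the fingertips stand ahead of it and the grasp point (between the pads) lies 2 mm behind it (tips_ahead is the z of the fingertips in the tool frame, in m); z points along the fingers, y is the direction in which the jaws open and shut (so a half turn about z gives the same grasp; the last joint's range is limited). The gripper opens to 85 mm and grips with 20 to 120 N. Pads are 22 mm wide; open, the fingers measure 114 mm over their backs; the gripper's body (76 mm by 85 mm) begins 54 mm behind the grasp point. The pads swing forward as they close: fully open they stand 13 mm farther back than shut.
Start: joints at [1.505, 0.359, 0.012, 0, -1.224, -0.288], TCP at [0.234, 0.633, 0.248] pointing down, gripper open.
Joint ranges: [-3.07, 3.07], [-1.43, 2.12], [-1.02, 1.25], [-3.03, 1.67], [-3.05, -0], [-3.03, 3.03]. Speed limits (rad/s): [2.39, 2.39, 3.01, 3.14, 3.14, 3.14].

## Interface

Orientations are given as a unit quaternion [x, y, z, w].
In Python, from plant import state, camera, get_calibration, sign_off, find_in, cut_out, tips_ahead gives the robot as it stands. The module is installed in compiled form; this text tells all that it offers.
- The arm moves only by the tool jog_arm, never from a script. Its argument "steps" is a list of rows, each an object of numbers: "x", "y", "z": the shift along the tool's x, y, z in m; "spin": the turn about the tool's z in rad; "gripper": the opening, from 0 (shut) to 1 (fully open). In form: [{"x": .., "y": .., "z": .., "spin": .., "gripper": ..}, ...]. A call has 1 to 12 rows; each row shifts and turns the pose as measured when the row begins, along the tool's axes as they then stand; what a row does not reach is not made up. A row lasts 1/12 s, in which the tool goes at most 41.7 mm and 7.16 degrees, less where a joint would pass 70% of its speed; a pose out of reach is approached as far as the arm can. A call with a gripper value outside its range is refused whole. The fingers move at their own pace and stop on an object; the grip force is fixed at half the most. Time passes only in rows, so rows that do not move let the fingers close. It gives the time, the measured TCP pose, the force and the opening at its end, in the units of the state.
- state(): the state, without advancing time (a new reading comes with each control period).
- camera(name): name is "scene" or "top" or "wrist"; returns (picture, depth): 384x512x3 uint8, blue, green, red; 384x512 float32, m along the optical axis (not along the pixel's ray), 0 where there is no reading.
- get_calibration(name): a dict with "fx", "fy", "cx", "cy" (pixels), "k1" (the pictures are not rectified: a ray, as slopes to the right and down, at radius r is drawn at 1 + k1 r^2 times it, then the intrinsics apply), "rvec" (rotation vector, rad) and "tvec" (3), from world to camera coordinates, as OpenCV has them. Camera axes: x right, y down, z forward; pixel columns grow to the right and rows downward; lengths in m; the calibration is good to about 2 mm. A picture is of the moment at which its call begins: read the wrist's pose just before it. get_calibration takes no time and is no camera call; for the wrist camera it gives the pose at the moment of the call.
- sign_off(): hands the job in, once; it reports no verdict.
Trained networks look in the newest picture that a camera, given by its name, has taken for a name from the list of things; names that differ only in an ending like _2 or _b are one class to them, and where a whole thing is asked for, a point or a joint stands for the part that bears it (a point fixed in the world has none). Each returns a list of dicts, best first, with "conf" (0 to 1); they miss things now and then, are a little off and sometimes report something else, mostly with a low value. They report only what shows in the picture. A call takes as long as a camera call.
- find_in(name, camera): "position" ([x, y, z] in m, in the coordinates of the camera as it stood for that picture, good to about 4 mm: the middle of the surface that is visible of it).
- cut_out(name, camera): "pixels" (384x512 bool, what is visible of it).
The state is a dict: "time_s": time; "q": joint angles; "joint_vel": joint speeds; "joint_efforts": joint torques, N m; "tool_pos": TCP position; "orientation": TCP orientation; "contact_force": force on the tool from outside, world axes, zero at the start; "torque": the same for the moment, N m; "grip_width": opening from 0.0 (shut) to 1.0 (fully open).
Only numpy, scipy, OpenCV 4.12 (cv2) and the standard library are available. Lean on these libraries where they do the work, as an engineer would, in place of code of your own. Each camera call takes 0.05 s, during which the arm holds its last target.

## Task

Take the steel stake out of the sloping wooden rest, turn it until the flats of its square shank are square to the vise jaws, and lower it gently, head up, into the gap at the middle of the jaws until its foot stands on the vise bed. Then push the sliding jaw home so that the stake is held flat between both jaws. Leave everything else on the bench where it is.

Things in the scene. Friction and masses are not known exactly. Their poses are not given: they have to be found in the camera images.
- shank_centre (a point): Steel stake, 0.3 kg: square shank 20 x 20 x 80 mm, then a neck and a round domed head 26 mm across; 98 mm long in all. Point: centre of the shank, 40 mm from the foot (mass centre 48 mm). z points to the head, x and y are normal to the flats. It starts leaning 35 degrees from vertical in the rest. The +y and -y flats are free to grip from 33 mm above the foot upward.
- stake_foot (a point): Centre of the square end face (the foot) of the stake, same axes as shank_centre.
- rest: Wooden rest, fixed: base 120 x 60 x 16 mm, origin under its centre, z up. The stake leans towards the rest's -x side (roughly the robot's left), foot at x = +25 mm, 30 mm above the bench. Its -x flat lies on a rib 14 mm wide reaching 75 mm up the shank; cheeks beside its +y and -y flats end 33 mm from the foot. Draw the stake out along its own length.
- seat (a point): Grey and steel bench vise, fixed. Point: on the bed (35 mm above the bench), half-way along the jaws, where the middle of the foot ends up when clamped. x: closing direction, normal to both jaw faces; y along the jaws; z up. Fixed jaw's face at x = +10 mm; sliding jaw on the -x side. Jaws 60 mm wide, 25 mm thick, tops 30 mm above this point. Bed 180 x 50 mm.
- slidejaw (a joint): Travel of the sliding jaw towards the fixed jaw, m; 0 = wide open. Gap between the jaws = 30 mm minus this value, so it reads 10 mm when the 20 mm shank is clamped; it starts at 1 to 5 mm. It takes about 6 N to push and stays where it is left.
- plate_top (a point): Middle of the top edge of the upright push plate of the sliding jaw, 100 mm above the bench: a plate 10 mm thick (x), 40 mm wide (y) and 64 mm high, 55 mm behind the jaw's face. Axes as the seat. Push on its -x side, or pinch it from above, to slide the jaw along +x.
- stone_box_c (a point): Bystander: centre of a clear plastic box 60 x 45 x 24 mm, between the rest and the vise. Leave alone.
- punch_block: Bystander: dark wooden block 80 x 55 x 40 mm with thin round punches standing in it, up to 105 mm high. Origin under its centre. Leave alone.
- bench_block: Bystander: steel block 90 x 90 x 20 mm, origin under its centre. Leave alone.
- dividers: Bystander: steel dividers lying flat, 125 x 40 mm, 9 mm high, origin under the middle. Leave alone.
- gauge: Bystander: brass sliding gauge lying flat, 120 x 50 mm, 6 mm high, origin under the middle. Leave alone.
- mandrel: Bystander: tapered round steel mandrel lying down, 220 mm long, 26 mm thick, origin on the bench under its middle. Leave alone.
- hammer: Bystander: hammer lying down, 220 mm long, origin at the middle. Leave alone.

How it is judged:
On the way:
1. the stake stands upright between the jaws, foot on the bed (z of stake_foot in the frame of seat between -0.003 and 0.004 m and horizontal distance between stake_foot and seat below 0.02 m and angle between shank_centre's own z axis and vertical below 0.1 rad and value of joint slidejaw below 0.0085 m), for 0.2 s.
At the end, for the whole second after the job is handed in: The stake stands head up on the vise bed (height within 2.5 mm, leaning < 0.06 rad), within 18 mm of the jaws' middle, flats within 0.06 rad of square to the jaws, within 2.5 mm of the fixed jaw; the sliding jaw is closed on it (slidejaw 8.8 to 12.5 mm); at rest, let go (z of stake_foot in the frame of seat between -0.0025 and 0.0025 m and x of stake_foot in the frame of seat between -0.0025 and 0.0025 m and y of stake_foot in the frame of seat between -0.018 and 0.018 m and height (world z) of shank_centre above 0.065 m and angle between shank_centre's own z axis and vertical below 0.06 rad and (angle between the x axis of shank_centre and the x axis of seat, either way round below 0.06 rad or angle between the x axis of shank_centre and the y axis of seat, either way round below 0.06 rad) and value of joint slidejaw between 0.0088 and 0.0125 m and linear speed of stake below 0.02 m/s); the robot touches nothing.
It fails at once if the stake is dropped between the jaws instead of lowered (faster than 0.45 m/s there) (horizontal distance between stake_foot and seat below 0.03 m and z of stake_foot in the frame of seat below 0.05 m and linear speed of stake above 0.45 m/s).
It fails at once if another thing on the bench is moved more than 30 mm (distance of any of stone_box_c, punch_block, bench_block, dividers, gauge, mandrel, hammer from where it was at the start of the episode above 0.03 m).
It also fails if it takes over 51 s, if anything falls off the work surface, if the arm or the gripper's body presses on something with over 40 N, if the wrist force passes 120 N, or if a joint passes its speed limit or range.

## Working session

There is one attempt and no reset: what is moved stays moved. The work goes in short steps, Python scripts to look and compute and a tool call to move; the robot and the scene stay as the last step left them, time stands still between calls to the robot, and variables do not carry over. Pictures are saved under pics/ and viewed, and the job is handed in when it is done.

Besides the shell and the picture viewer there is one more tool, called after "Call:" in YAML: its name, and indented under it one key for each argument. jog_arm: Moves the arm, as the interface text tells. Its arguments: {"type":"object","properties":{"steps":{"type":"array","items":{"type":"object","properties":{"x":{"type":"number"},"y":{"type":"number"},"z":{"type":"number"},"spin":{"type":"number"},"gripper":{"type":"number"}}}}},"required":["steps"]}

```bash
mkdir -p pics; cat > h.py <<'E'
import numpy as np, cv2
from plant import *
from scipy.spatial.transform import Rotation as R
def pose(c):
    Rm=cv2.Rodrigues(np.array(c["rvec"],float))[0]; return Rm,np.array(c["tvec"],float).reshape(3)
def cam2w(c,p):
    Rm,t=pose(c); return (np.asarray(p)-t)@Rm
def slopes(c,uv):
    uv=np.asarray(uv,float).reshape(-1,2)
    d=np.stack([(uv[:,0]-c["cx"])/c["fx"],(uv[:,1]-c["cy"])/c["fy"]],1)
    s=d.copy()
    for _ in range(20): s=d/(1+c["k1"]*(s**2).sum(1,keepdims=True))
    return s
def pix2w(c,uv,z):
    s=slopes(c,uv); z=np.asarray(z).reshape(-1,1); return cam2w(c,np.hstack([s*z,z]))
def proj(c,P):
    Rm,t=pose(c); p=np.asarray(P).reshape(-1,3)@Rm.T+t; s=p[:,:2]/p[:,2:]
    s=s*(1+c["k1"]*(s**2).sum(1,keepdims=True)); return s*[c["fx"],c["fy"]]+[c["cx"],c["cy"]]
def ray(c,uv):
    Rm,t=pose(c); s=slopes(c,uv); d=np.hstack([s,np.ones((len(s),1))])@Rm; return -Rm.T@t, d
def cloud(c,depth,mask):
    v,u=np.nonzero(mask&(depth>0)); return pix2w(c,np.stack([u,v],1),depth[v,u])
E
python3 - <<'E'
from h import *
print(state(), tips_ahead if not callable(tips_ahead) else tips_ahead())
for n in ["scene","top","wrist"]:
    c=get_calibration(n); p,d=camera(n); cv2.imwrite(f"pics/{n}0.png",p); np.save(f"{n}0.npy",d)
    print(n,c["fx"],c["k1"],cam2w(c,[0,0,0]))
    if n!="wrist":
        for o in ["shank_centre","rest","seat","slidejaw","plate_top","stone_box_c","punch_block"]:
            for r in find_in(o,n)[:2]: print(o,round(r["conf"],2),cam2w(c,r["position"]).round(4),proj(c,cam2w(c,r["position"])).round())
E
```

```text
{'time_s': 0.0, 'q': array([ 1.50507285e+00,  3.59391969e-01,  1.10842094e-02, -3.30468675e-04,
       -1.22408091e+00, -2.88108281e-01]), 'joint_vel': array([ 0.00144119, -0.00224745,  0.00052967, -0.00072977, -0.00116498,
       -0.0020874 ]), 'joint_efforts': array([ 3.50325436e-04, -5.83312547e+01,  2.93412566e+01,  6.93645939e+00,
       -6.02015090e-03, -9.29378729e-06]), 'tool_pos': array([0.23375201, 0.63277262, 0.24737494]), 'orientation': array([ 9.84380933e-01, -1.76049770e-01, -6.60518526e-05,  8.08493370e-04]), 'contact_force': array([0.28363505, 0.78931912, 0.04613982]), 'torque': array([ 0.05601807, -0.01740102,  0.01087182]), 'grip_width': 1.0024017323608818} 0.017
scene 393.88017357359905 -0.11391199796474928 [ 1.47925289 -0.03771844  0.82319569]
shank_centre 0.66 [0.6111 0.2177 0.0826] [[318. 206.]]
shank_centre 0.45 [ 0.4129 -0.018   0.0034] [[236. 188.]]
rest 0.82 [0.6104 0.2158 0.0161] [[315. 222.]]
seat 0.9 [ 0.5719 -0.2301  0.0516] [[167. 209.]]
slidejaw 0.69 [ 0.5008 -0.2569  0.0637] [[161. 191.]]
plate_top 0.63 [ 0.5011 -0.2544  0.0679] [[161. 190.]]
plate_to
[... 158 characters left out ...]
ch_block 0.73 [ 0.4992 -0.2538  0.065 ] [[162. 191.]]
top 482.2834824961108 0.014269092398797197 [0.45321925 0.02088033 1.36230941]
shank_centre 0.68 [ 0.4119 -0.4137  0.0053] [[412. 262.]]
shank_centre 0.49 [0.6015 0.2232 0.0849] [[180. 189.]]
rest 0.98 [0.5898 0.2086 0.019 ] [[189. 196.]]
slidejaw 0.92 [ 0.5026 -0.2502  0.0603] [[356. 228.]]
slidejaw 0.19 [ 0.411  -0.0204  0.0066] [[270. 261.]]
plate_top 0.86 [ 0.501  -0.252   0.0614] [[357. 229.]]
stone_box_c 0.56 [0.5765 0.0026 0.0197] [[262. 201.]]
punch_block 0.77 [0.772  0.147  0.0427] [[211. 131.]]
punch_block 0.35 [ 0.753  -0.0974  0.0148] [[298. 140.]]
wrist 293.19664820514447 -0.04614104980682414 [0.29906607 0.60898606 0.37383988]
```

View pics/scene0.png

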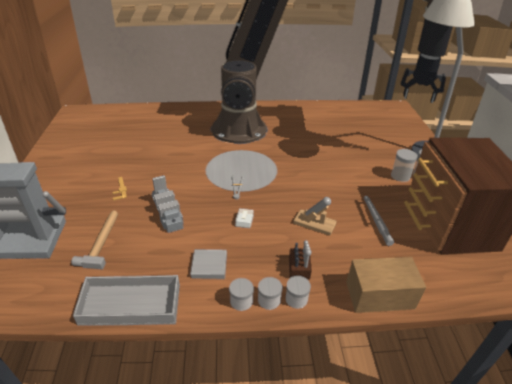

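View pics/top0.png

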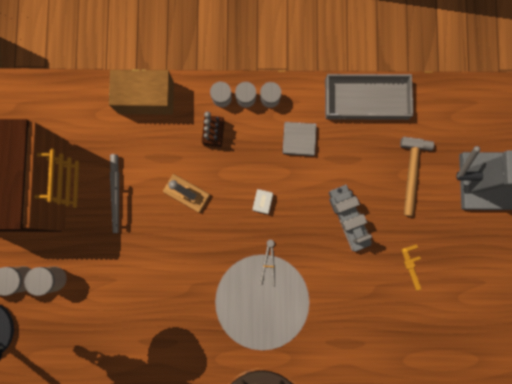

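```bash
python3 -c "
import cv2,numpy as np
a=cv2.imread('pics/scene0.png');b=cv2.imread('pics/top0.png')
A=cv2.resize(a[160:260,110:370],None,fx=3,fy=3,interpolation=3);B=cv2.resize(b[150:250,140:400],None,fx=3,fy=3,interpolation=3)
cv2.imwrite('pics/crop0.png',np.vstack([A,B])[:600])"
```

```text
(no output)
```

View pics/crop0.png

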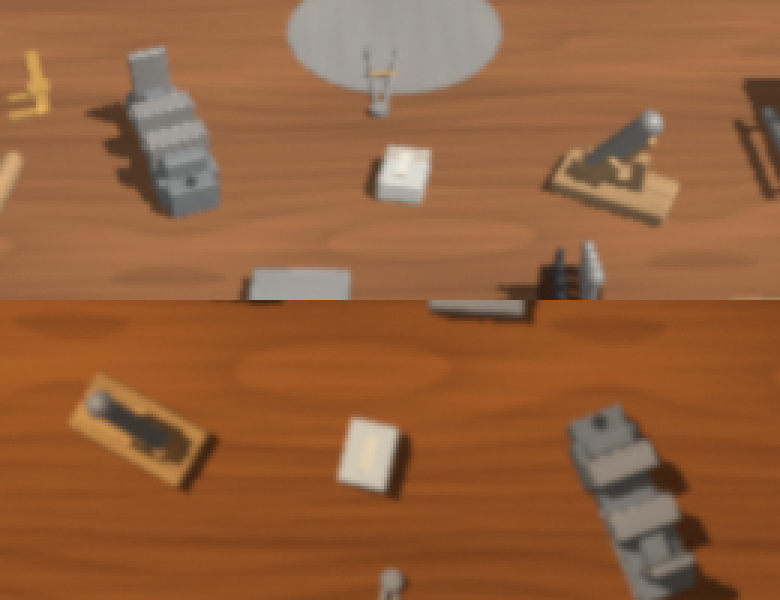

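The scene picture shows the rest with its leaning stake at about (315,215), the vise at (165,205) and the clear box at (243,218). In the top picture they are at (187,194), (352,218) and (263,201). The stake's head leans up and to the left in the top view. Next I'll take rough axes from the depth.

```bash
cat >> h.py <<'E'
def heading():
    s=state(); M=R.from_quat(s["orientation"]).as_matrix(); return s,M
def togo(P,yhead=None):
    "shift in tool axes to world point P for TCP; spin to make tool y heading yhead(rad)"
    s,M=heading(); d=M.T@(np.asarray(P)-s["tool_pos"]); yh=np.arctan2(M[1,1],M[0,1])
    print("tcp",s["tool_pos"].round(4),"yhead deg",np.degrees(yh).round(2),"tilt",np.degrees(np.arccos(-M[2,2])).round(2),"q",np.round(s["q"],2))
    print("tool shift",d.round(4), "spin" , None if yhead is None else round(float((yh-yhead+np.pi)%(2*np.pi)-np.pi),4))
E
python3 - <<'E'
from h import *
for n in ["top","scene"]:
    c=get_calibration(n); p,d=camera(n)
    for o in ["rest","shank_centre","slidejaw","seat"]:
        for r in cut_out(o,n)[:1]:
            m=r["pixels"]; C=cloud(c,d,m); print(n,o,round(r["conf"],2),m.sum(),C.mean(0).round(3),"z",np.percentile(C[:,2],[2,50,98]).round(3))
            for lo,hi in [(0,.03),(.03,.05),(.05,.07),(.07,.13)]:
                q=C[(C[:,2]>lo)&(C[:,2]<hi)]
                if len(q)>8: print("   ",lo,len(q),q.mean(0).round(3),cv2.minAreaRect((q[:,:2]*1000).astype(np.float32)))
togo([0.6,0.21,0.3],np.radians(151))
E
```

```text
top rest 0.58 720 [0.596 0.213 0.02 ] z [-0.001  0.016  0.057]
    0 584 [0.597 0.214 0.015] ((601.297607421875, 219.6497802734375), (123.2650146484375, 61.39624786376953), 60.748104095458984)
    0.03 79 [0.59  0.199 0.039] ((592.2664184570312, 204.26068115234375), (45.556640625, 34.9567756652832), 62.5303840637207)
    0.05 29 [0.594 0.212 0.056] ((595.166748046875, 211.05145263671875), (26.53912925720215, 34.7058219909668), 49.677120208740234)
top shank_centre 0.67 193 [0.601 0.221 0.083] z [0.04  0.085 0.113]
    0.03 18 [0.588 0.197 0.045] ((586.787109375, 196.45999145507812), (8.329071998596191, 13.598736763000488), 44.36256408691406)
    0.05 45 [0.592 0.206 0.06 ] ((592.7980346679688, 206.58279418945312), (19.07013702392578, 18.82210922241211), 70.11200714111328)
    0.07 129 [0.606 0.229 0.096] ((605.1680297851562, 229.16513061523438), (44.39895248413086, 21.027870178222656), 55.005577087402344)
top slidejaw 0.86 348 [ 0.503 -0.249  0.066] z [0.048 0.063 0.1  ]
    0.03 20 [ 0.489 -0.255  0.048] ((492.162841796875, -253.2397003173828), (27.701251983642578, 22.75406265258789)
[... 2507 characters left out ...]
 0.099]
    0 144 [ 0.594 -0.22   0.018] ((514.0283203125, -240.04026794433594), (220.96058654785156, 72.62210845947266), 20.885351181030273)
    0.03 276 [ 0.576 -0.226  0.039] ((535.6987915039062, -238.58567810058594), (179.2394561767578, 60.46202850341797), 20.712366104125977)
    0.05 504 [ 0.544 -0.236  0.061] ((536.5236206054688, -238.11949157714844), (137.98388671875, 60.90019226074219), 20.133760452270508)
    0.07 117 [ 0.478 -0.262  0.087] ((476.4072570800781, -261.4994201660156), (16.163291931152344, 40.343048095703125), 19.860496520996094)
tcp [0.2339 0.6332 0.2483] yhead deg -110.27 tilt 0.0 q [ 1.51  0.36  0.01  0.   -1.22 -0.29]
tool shift [ 0.4901  0.2701 -0.0517] spin 1.7231
```

```bash
cat >> h.py <<'E'
def plan(P,yhead,n):
    "rows combining a straight world move and spin"
    s,M=heading(); yh=np.arctan2(M[1,1],M[0,1]); sp=((yh-yhead+np.pi)%(2*np.pi)-np.pi)/n
    D=(np.asarray(P)-s["tool_pos"])/n
    for k in range(n):
        d=(M@R.from_euler('z',sp*k).as_matrix()).T@D
        print('{"x":%.3f,"y":%.3f,"z":%.3f,"spin":%.3f},'%(*d,sp),end='')
    print()
E
python3 - <<'E'
from h import *
plan([0.62,0.26,0.27],np.radians(151),15)
E
```

```text
{"x":0.033,"y":0.014,"z":-0.001,"spin":0.115},{"x":0.034,"y":0.011,"z":-0.001,"spin":0.115},{"x":0.035,"y":0.007,"z":-0.001,"spin":0.115},{"x":0.036,"y":0.003,"z":-0.001,"spin":0.115},{"x":0.036,"y":-0.002,"z":-0.001,"spin":0.115},{"x":0.035,"y":-0.006,"z":-0.001,"spin":0.115},{"x":0.034,"y":-0.010,"z":-0.001,"spin":0.115},{"x":0.033,"y":-0.014,"z":-0.001,"spin":0.115},{"x":0.031,"y":-0.017,"z":-0.001,"spin":0.115},{"x":0.029,"y":-0.021,"z":-0.001,"spin":0.115},{"x":0.027,"y":-0.024,"z":-0.001,"spin":0.115},{"x":0.024,"y":-0.027,"z":-0.001,"spin":0.115},{"x":0.020,"y":-0.029,"z":-0.001,"spin":0.115},{"x":0.017,"y":-0.032,"z":-0.001,"spin":0.115},{"x":0.013,"y":-0.033,"z":-0.001,"spin":0.115},
```

Call:
jog_arm:
  steps:
    - {"x": 0.033,"y": 0.014,"spin": 0.115}
    - {"x": 0.034,"y": 0.011,"spin": 0.115}
    - {"x": 0.035,"y": 0.007,"spin": 0.115}
    - {"x": 0.036,"y": 0.003,"spin": 0.115}
    - {"x": 0.036,"y": -0.002,"spin": 0.115}
    - {"x": 0.035,"y": -0.006,"spin": 0.115}
    - {"x": 0.034,"y": -0.01,"spin": 0.115}
    - {"x": 0.033,"y": -0.014,"spin": 0.115}
    - {"x": 0.031,"y": -0.017,"spin": 0.115}
    - {"x": 0.029,"y": -0.021,"spin": 0.115}
    - {"x": 0.027,"y": -0.024,"spin": 0.115}
    - {"x": 0.024,"y": -0.027,"spin": 0.115}

```text
validation failed for argument at $.st...
```

```bash
python3 - <<'E'
from h import *
plan([0.62,0.26,0.27],np.radians(151),7)
E
```

```text
{"x":0.070,"y":0.031,"z":-0.003,"spin":0.246},{"x":0.076,"y":0.013,"z":-0.003,"spin":0.246},{"x":0.076,"y":-0.006,"z":-0.003,"spin":0.246},{"x":0.073,"y":-0.024,"z":-0.003,"spin":0.246},{"x":0.065,"y":-0.041,"z":-0.003,"spin":0.246},{"x":0.053,"y":-0.056,"z":-0.003,"spin":0.246},{"x":0.037,"y":-0.067,"z":-0.003,"spin":0.246},
```

Call:
jog_arm:
  steps:
    - {"x": 0.033,"y": 0.014,"z": 0,"spin": 0.115,"gripper": 1}
    - {"x": 0.034,"y": 0.011,"z": 0,"spin": 0.115,"gripper": 1}
    - {"x": 0.035,"y": 0.007,"z": 0,"spin": 0.115,"gripper": 1}
    - {"x": 0.036,"y": 0.003,"z": 0,"spin": 0.115,"gripper": 1}
    - {"x": 0.036,"y": -0.002,"z": 0,"spin": 0.115,"gripper": 1}
    - {"x": 0.035,"y": -0.006,"z": 0,"spin": 0.115,"gripper": 1}
    - {"x": 0.034,"y": -0.01,"z": 0,"spin": 0.115,"gripper": 1}
    - {"x": 0.033,"y": -0.014,"z": 0,"spin": 0.115,"gripper": 1}
    - {"x": 0.031,"y": -0.017,"z": 0,"spin": 0.115,"gripper": 1}
    - {"x": 0.029,"y": -0.021,"z": 0,"spin": 0.115,"gripper": 1}
    - {"x": 0.027,"y": -0.024,"z": 0,"spin": 0.115,"gripper": 1}
    - {"x": 0.024,"y": -0.027,"z": 0,"spin": 0.115,"gripper": 1}

```text
time_s: 2.35
tool_pos: [0.5437, 0.3206, 0.2485]
orientation: [-0.628, 0.778, 0.0, 0.002]
contact_force: [0.3, 0.8, 0.0]
grip_width: 1.003
```

```bash
python3 - <<'E'
from h import *
plan([0.62,0.26,0.27],np.radians(151),7)
E
```

```text
{"x":0.006,"y":-0.012,"z":-0.003,"spin":0.042},{"x":0.006,"y":-0.013,"z":-0.003,"spin":0.042},{"x":0.005,"y":-0.013,"z":-0.003,"spin":0.042},{"x":0.005,"y":-0.013,"z":-0.003,"spin":0.042},{"x":0.004,"y":-0.013,"z":-0.003,"spin":0.042},{"x":0.003,"y":-0.013,"z":-0.003,"spin":0.042},{"x":0.003,"y":-0.014,"z":-0.003,"spin":0.042},
```

Call:
jog_arm:
  steps:
    - {"x": 0.013,"y": -0.024,"z": -0.006,"spin": 0.1,"gripper": 1}
    - {"x": 0.01,"y": -0.026,"z": -0.006,"spin": 0.1,"gripper": 1}
    - {"x": 0.008,"y": -0.027,"z": -0.006,"spin": 0.1,"gripper": 1}
    - {"x": 0.003,"y": -0.014,"z": -0.003,"spin": 0,"gripper": 1}
    - {"x": 0,"y": 0,"z": 0,"spin": 0,"gripper": 1}

```text
time_s: 2.77
tool_pos: [0.6246, 0.2468, 0.2699]
orientation: [-0.492, 0.87, -0.0, 0.001]
contact_force: [-1.3, 0.4, -0.1]
grip_width: 1.004
```

```bash
python3 - <<'E'
from h import *
togo([0.62,0.26,0.27],np.radians(151))
c=get_calibration("wrist"); p,d=camera("wrist"); cv2.imwrite("pics/w1.png",p); np.savez("w1.npz",p=p,d=d,c=c)
print(cam2w(c,[0,0,0]),cam2w(c,[0,0,.3]))
for o in ["rest","shank_centre"]:
    for r in cut_out(o,"wrist")[:1]:
        m=r["pixels"]; np.save(f"m_{o}.npy",m); C=cloud(c,d,m); print(o,round(r["conf"],2),m.sum(),C.mean(0).round(3),"z",np.percentile(C[:,2],[2,50,98]).round(3))
E
```

```text
tcp [0.6246 0.2468 0.2699] yhead deg 148.98 tilt 0.12 q [ 0.67  0.34  0.03  0.   -1.26 -1.21]
tool shift [-0.009   0.0108 -0.0001] spin -0.0353
[0.58771987 0.18668498 0.39531828] [0.63077768 0.25759255 0.10701611]
rest 0.61 3128 [0.596 0.207 0.021] z [0.014 0.016 0.057]
shank_centre 0.63 1333 [0.602 0.219 0.085] z [0.038 0.089 0.112]
```

View pics/w1.png

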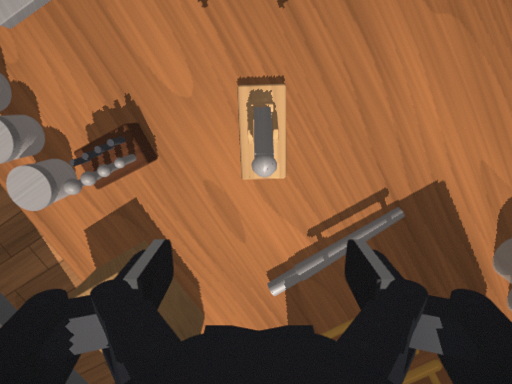

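The wrist picture shows the rest upright at (262,130), with the stake lying along it. Its head is at (264,165) and its foot is near (262,100), in shadow. The finger pads are at (150,270) and (370,265). Next I'll fit the poses.

```bash
cat > fit.py <<'E'
from h import *
z=np.load("w1.npz",allow_pickle=True); c=z["c"].item(); d=z["d"]; p=z["p"]
mr=np.load("m_rest.npy"); ms=np.load("m_shank_centre.npy")
# rest rectangle on z=.016
m=mr|ms; v,u=np.nonzero(m); o,dr=ray(c,np.stack([u,v],1)); t=(.016-o[2])/dr[:,2]; P=o+dr*t[:,None]
C=cloud(c,d,mr); q=C[abs(C[:,2]-.016)<.005]; 
print("rest rect",cv2.minAreaRect((q[:,:2]*1000).astype(np.float32)), "z",np.median(q[:,2]))
S=cloud(c,d,ms); 
for lo in np.arange(.03,.12,.01):
    k=S[(S[:,2]>lo)&(S[:,2]<=lo+.01)]
    if len(k): print(round(lo,2),len(k),k.mean(0).round(4))
k=S[(S[:,2]>.045)&(S[:,2]<.085)]
# plane fit RANSAC-ish
for _ in range(5):
    mu=k.mean(0); w=np.linalg.svd(k-mu)[2]; n=w[2]*np.sign(w[2][2]); r=(k-mu)@n; k=k[abs(r)<2*max(np.median(abs(r)),.0008)]
print("plane n",n.round(3),"tilt from horiz",np.degrees(np.arccos(n[2])),"lean heading",np.degrees(np.arctan2(-n[1],-n[0])), "mu",mu.round(4),"main dir",w[0].round(3),len(k))
E
python3 fit.py; python3 -c "
import cv2;a=cv2.imread('pics/w1.png')[65:195,215:315];cv2.imwrite('pics/w1c.png',cv2.resize(a,None,fx=4.5,fy=4.5,interpolation=0))"
```

```text
rest rect ((600.4060668945312, 215.14663696289062), (119.54075622558594, 59.65803146362305), 60.29937744140625) z 0.01572957011389959
0.03 41 [0.5845 0.1888 0.038 ]
0.04 110 [0.5872 0.193  0.0452]
0.05 114 [0.5907 0.1991 0.0552]
0.06 126 [0.594  0.2051 0.065 ]
0.07 138 [0.5977 0.2112 0.0751]
0.08 146 [0.601  0.2174 0.085 ]
0.09 177 [0.6053 0.2238 0.096 ]
0.1 300 [0.611  0.2355 0.1064]
0.11 177 [0.6112 0.2354 0.1113]
plane n [-0.403 -0.711  0.576] tilt from horiz 54.803614694361976 lean heading 60.486524333316126 mu [0.5944 0.2057 0.066 ] main dir [0.274 0.507 0.817] 501
```

View pics/w1c.png

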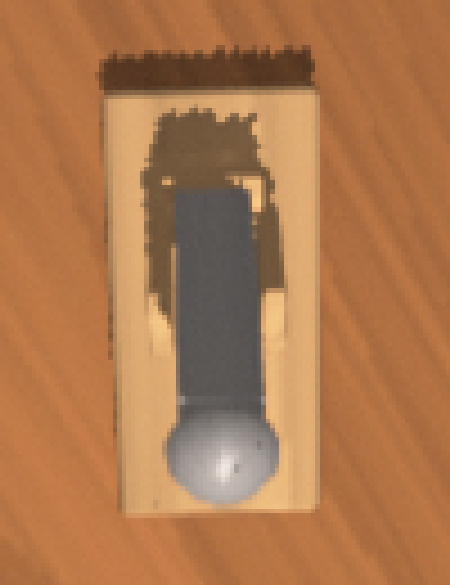

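```bash
python3 - <<'E'
from h import *
z=np.load("w1.npz",allow_pickle=True); c=z["c"].item();d=z["d"]
s,M=heading()
T=np.array([0.6246,0.2468,0.2699])
for y in (-.0425,.0425):
  for zz in (.004,-.006,-.016,-.026,-.034,-.044):
    print(y,zz,[proj(c,M@np.array([x,y,zz])+T)[0].round().tolist() for x in (-.011,.011)])
for uv in [(165,245),(150,260),(135,280),(125,295),(170,270),(350,245),(365,270),(380,295),(90,330)]:
    w=pix2w(c,[uv],[d[uv[1],uv[0]]])[0]; print(uv,d[uv[1],uv[0]],(M.T@(w-T)).round(4))
a=cv2.imread('pics/w1.png')[220:384,60:220];cv2.imwrite('pics/w1f.png',cv2.resize(a,None,fx=3.5,fy=3.5,interpolation=2))
S=cloud(c,d,np.load("m_shank_centre.npy"))
f=np.array([.588,.1934,.030]);a=np.array([.284,.498,.819]); yv=np.array([-np.sin(np.radians(60.3)),np.cos(np.radians(60.3)),0])
L=(S-f)@a; W=(S-f)@yv
for lo in np.arange(.05,.1,.004):
    k=(L>lo)&(L<=lo+.004)
    if k.sum(): print(round(lo,3),k.sum(),W[k].min().round(4),W[k].max().round(4))
E
```

```text
-0.0425 0.004 [[174.0, 277.0], [170.0, 237.0]]
-0.0425 -0.006 [[168.0, 288.0], [163.0, 246.0]]
-0.0425 -0.016 [[161.0, 301.0], [156.0, 257.0]]
-0.0425 -0.026 [[154.0, 317.0], [147.0, 269.0]]
-0.0425 -0.034 [[147.0, 331.0], [139.0, 281.0]]
-0.0425 -0.044 [[137.0, 351.0], [128.0, 298.0]]
0.0425 0.004 [[342.0, 276.0], [346.0, 236.0]]
0.0425 -0.006 [[348.0, 288.0], [352.0, 245.0]]
0.0425 -0.016 [[354.0, 301.0], [359.0, 256.0]]
0.0425 -0.026 [[362.0, 316.0], [368.0, 268.0]]
0.0425 -0.034 [[369.0, 330.0], [375.0, 280.0]]
0.0425 -0.044 [[379.0, 350.0], [387.0, 297.0]]
(165, 245) 0.13285105 [ 0.0107 -0.0422 -0.0045]
(150, 260) 0.11744354 [ 0.0118 -0.0434 -0.0202]
(135, 280) 0.10415666 [ 0.0114 -0.044  -0.0341]
(125, 295) 0.09392575 [ 0.0124 -0.043  -0.0445]
(170, 270) 0.13993564 [-0.0041 -0.0422 -0.0013]
(350, 245) 0.0 [ 0.0704  0.0008 -0.1255]
(365, 270) 0.11688672 [ 0.0078  0.0433 -0.0218]
(380, 295) 0.10493625 [ 0.0053  0.0445 -0.0349]
(90, 330) 0.09280693 [ 0.0019 -0.0544 -0.0487]
0.05 47 -0.009 0.0103
0.054 47 -0.009 0.0102
0.058 50 -0.009 0.01
0.062 47 -0.009 0.0098
0.066 39 -0.009 0.0097
0.07 52 -0.009 0.0095
0.074 56 -0.0091 0.0103
0.078 75 -0.0092 0.0102
0.082 19 -0.0091 0.013
0.086 91 -0.0115 0.013
0.09 142 -0.0114 0.0118
0.094 182 -0.0085 0.0096
0.098 6 -0.0005 0.0025
```

View pics/w1f.png

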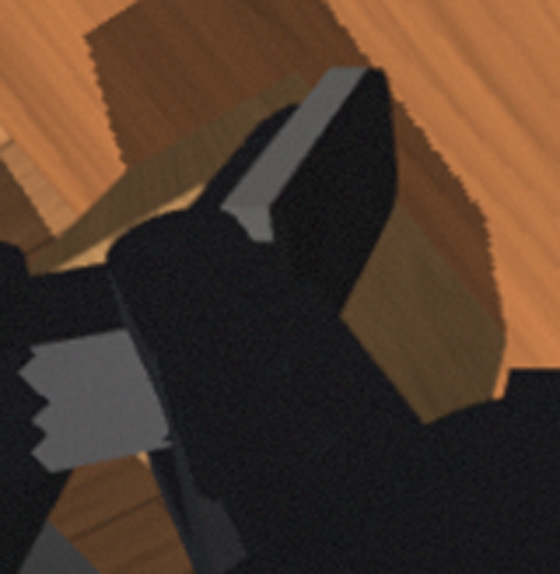

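The poses from the wrist picture and the text agree to about 1 mm. The pads are about 38 mm long, so the grip should be about 58.5 mm from the foot to miss both the cheeks and the head.

```bash
python3 - <<'E'
from h import *
togo([0.6046,0.2225,0.0755],np.radians(150.3))
E
```

```text
tcp [0.6223 0.249  0.2693] yhead deg 149.13 tilt 0.08 q [ 0.67  0.34  0.03 -0.   -1.26 -1.21]
tool shift [0.032  0.0016 0.1937] spin -0.0204
```

Call:
jog_arm:
  steps:
    - {"x": 0.016,"y": 0.001,"z": 0.03,"spin": -0.02,"gripper": 1}
    - {"x": 0.016,"y": 0,"z": 0.04,"spin": 0,"gripper": 1}
    - {"x": 0,"y": 0,"z": 0.03,"spin": 0,"gripper": 1}
    - {"x": 0,"y": 0,"z": 0,"spin": 0,"gripper": 1}

```text
time_s: 3.25
tool_pos: [0.6027, 0.226, 0.1686]
orientation: [-0.507, 0.862, 0.001, 0.004]
contact_force: [-1.1, -0.6, -0.9]
grip_width: 1.0
```

```bash
python3 - <<'E'
from h import *
togo([0.6046,0.2225,0.0755],np.radians(150.3))
E
```

```text
tcp [0.6027 0.226  0.1686] yhead deg 150.94 tilt 0.44 q [ 0.66  0.36 -0.17 -0.   -1.03 -1.17]
tool shift [ 0.0028 -0.0032  0.0931] spin 0.0112
```

Call:
jog_arm:
  steps:
    - {"x": 0.002,"y": -0.003,"z": 0.03,"spin": 0.011,"gripper": 1}
    - {"x": 0,"y": 0,"z": 0.03,"spin": 0,"gripper": 1}
    - {"x": 0,"y": 0,"z": 0.02,"spin": 0,"gripper": 1}
    - {"x": 0,"y": 0,"z": 0,"spin": 0,"gripper": 1}

```text
time_s: 3.58
tool_pos: [0.6044, 0.2286, 0.0916]
orientation: [-0.507, 0.862, 0.001, 0.006]
contact_force: [-0.5, 0.2, -0.3]
grip_width: 1.001
```

```bash
python3 - <<'E'
from h import *
togo([0.6046,0.2225,0.0755],np.radians(150.3))
E
```

```text
tcp [0.6044 0.2286 0.0916] yhead deg 150.9 tilt 0.7 q [ 0.66  0.44 -0.25  0.   -0.87 -1.17]
tool shift [ 0.0054 -0.003   0.0161] spin 0.0105
```

Call:
jog_arm:
  steps:
    - {"x": 0.006,"y": -0.003,"z": 0.006,"spin": 0.011,"gripper": 1}
    - {"x": 0,"y": 0,"z": 0.006,"spin": 0,"gripper": 1}
    - {"x": 0,"y": 0,"z": 0,"spin": 0,"gripper": 1}

```text
time_s: 3.83
tool_pos: [0.6054, 0.2248, 0.0832]
orientation: [-0.504, 0.864, 0.0, 0.008]
contact_force: [0.4, -0.3, 0.0]
grip_width: 1.001
```

```bash
python3 - <<'E'
from h import *
togo([0.6046,0.2225,0.0755],np.radians(150.3))
E
```

```text
tcp [0.6054 0.2248 0.0832] yhead deg 150.51 tilt 0.91 q [ 0.66  0.45 -0.27  0.   -0.84 -1.17]
tool shift [ 0.0025 -0.0003  0.0077] spin 0.0037
```

Call:
jog_arm:
  steps:
    - {"x": 0.003,"y": 0,"z": 0.006,"spin": 0,"gripper": 1}
    - {"x": 0,"y": 0,"z": 0.005,"spin": 0,"gripper": 1}
    - {"x": 0,"y": 0,"z": 0,"spin": 0,"gripper": 1}

```text
time_s: 4.08
tool_pos: [0.6057, 0.2234, 0.0751]
orientation: [-0.504, 0.863, 0.0, 0.011]
contact_force: [-0.5, 0.5, 0.3]
grip_width: 1.002
```

```bash
python3 - <<'E'
from h import *
togo([0.6046,0.2225,0.0755],np.radians(150.3))
s,M=heading(); print(M.round(4))
E
```

```text
tcp [0.6057 0.2234 0.0751] yhead deg 150.56 tilt 1.25 q [ 0.66  0.45 -0.28  0.   -0.82 -1.17]
tool shift [ 0.0013  0.0005 -0.0004] spin 0.0046
[[-0.4912 -0.8708  0.0183]
 [-0.8708  0.4914  0.0117]
 [-0.0192 -0.0102 -0.9998]]
```

Call:
jog_arm:
  steps:
    - {"x": 0.001,"y": 0,"z": 0,"spin": 0.004,"gripper": 0}
    - {"x": 0,"y": 0,"z": 0,"spin": 0,"gripper": 0}
    - {"x": 0,"y": 0,"z": 0,"spin": 0,"gripper": 0}
    - {"x": 0,"y": 0,"z": 0,"spin": 0,"gripper": 0}
    - {"x": 0,"y": 0,"z": 0,"spin": 0,"gripper": 0}
    - {"x": 0,"y": 0,"z": 0,"spin": 0,"gripper": 0}

```text
time_s: 4.58
tool_pos: [0.6059, 0.2225, 0.0766]
orientation: [-0.502, 0.865, 0.0, 0.012]
contact_force: [-0.2, -0.6, -0.6]
grip_width: 0.221
```

```bash
python3 - <<'E'
from h import *
togo([0.6046,0.2225,0.0755],np.radians(150.3)); print(state()["contact_force"],state()["grip_width"])
c=get_calibration("wrist");p,d=camera("wrist"); cv2.imwrite("pics/w2.png",p[180:])
E
```

```text
tcp [0.6059 0.2225 0.0766] yhead deg 150.29 tilt 1.36 q [ 0.65  0.45 -0.28  0.   -0.82 -1.18]
tool shift [0.0006 0.0012 0.0011] spin -0.0001
[-0.20415277 -0.61088713 -0.61847769] 0.22148775437073973
```

View pics/w2.png

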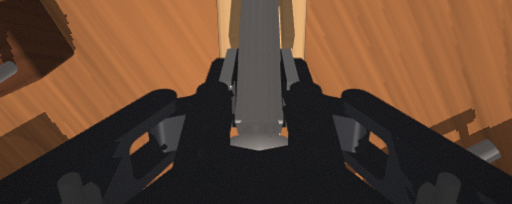

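Call:
jog_arm:
  steps:
    - {"x": -0.003,"y": 0,"z": -0.004,"spin": 0,"gripper": 0}
    - {"x": -0.006,"y": 0,"z": -0.008,"spin": 0,"gripper": 0}
    - {"x": -0.009,"y": 0,"z": -0.012,"spin": 0,"gripper": 0}
    - {"x": -0.009,"y": 0,"z": -0.013,"spin": 0,"gripper": 0}
    - {"x": -0.009,"y": 0,"z": -0.013,"spin": 0,"gripper": 0}
    - {"x": -0.009,"y": 0,"z": -0.013,"spin": 0,"gripper": 0}
    - {"x": -0.006,"y": 0,"z": -0.02,"spin": 0,"gripper": 0}
    - {"x": 0,"y": 0,"z": -0.02,"spin": 0,"gripper": 0}
    - {"x": 0,"y": 0,"z": -0.01,"spin": 0,"gripper": 0}

```text
time_s: 5.38
tool_pos: [0.6285, 0.2684, 0.1931]
orientation: [-0.502, 0.865, 0.0, 0.006]
contact_force: [-0.3, 0.2, -2.5]
grip_width: 0.224
```

```bash
python3 - <<'E'
from h import *
togo([0.6046,0.2225,0.0755],np.radians(150.3)); print(state()["contact_force"],state()["grip_width"])
c=get_calibration("scene");p,d=camera("scene"); cv2.imwrite("pics/s2.png",cv2.resize(p[120:300,100:400],None,fx=2.6,fy=2.6,interpolation=2))
E
```

```text
tcp [0.6285 0.2684 0.1931] yhead deg 150.23 tilt 0.74 q [ 0.69  0.4  -0.05  0.   -1.1  -1.21]
tool shift [ 0.053  -0.0014  0.117 ] spin -0.0012
[-0.2802171   0.16234339 -2.53641499] 0.22396295101011765
```

View pics/s2.png

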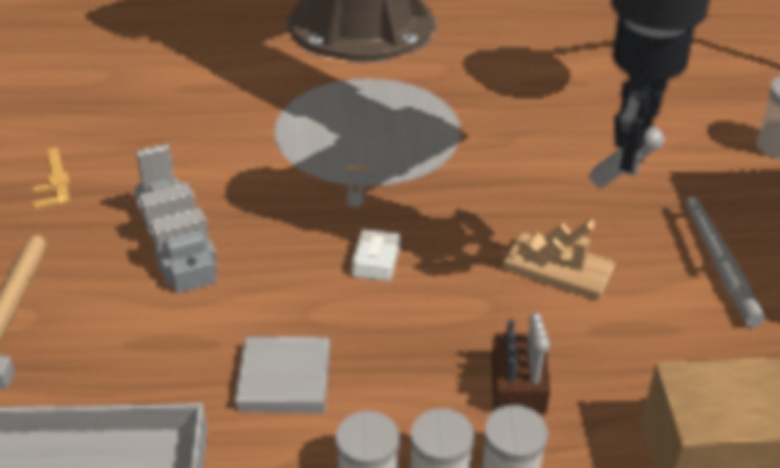

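```bash
python3 - <<'E'
from h import *
plan([0.66,-0.17,0.27],np.radians(111),14)
E
```

```text
{"x":0.026,"y":-0.018,"z":-0.006,"spin":0.049},{"x":0.025,"y":-0.019,"z":-0.006,"spin":0.049},{"x":0.024,"y":-0.020,"z":-0.006,"spin":0.049},{"x":0.023,"y":-0.021,"z":-0.006,"spin":0.049},{"x":0.022,"y":-0.022,"z":-0.006,"spin":0.049},{"x":0.021,"y":-0.023,"z":-0.006,"spin":0.049},{"x":0.020,"y":-0.024,"z":-0.006,"spin":0.049},{"x":0.019,"y":-0.025,"z":-0.006,"spin":0.049},{"x":0.017,"y":-0.026,"z":-0.006,"spin":0.049},{"x":0.016,"y":-0.027,"z":-0.006,"spin":0.049},{"x":0.015,"y":-0.028,"z":-0.006,"spin":0.049},{"x":0.013,"y":-0.028,"z":-0.006,"spin":0.049},{"x":0.012,"y":-0.029,"z":-0.006,"spin":0.049},{"x":0.011,"y":-0.030,"z":-0.006,"spin":0.049},
```

Call:
jog_arm:
  steps:
    - {"x": 0.029,"y": -0.02,"z": -0.007,"spin": 0.055,"gripper": 0}
    - {"x": 0.029,"y": -0.021,"z": -0.007,"spin": 0.055,"gripper": 0}
    - {"x": 0.028,"y": -0.022,"z": -0.007,"spin": 0.055,"gripper": 0}
    - {"x": 0.026,"y": -0.024,"z": -0.007,"spin": 0.055,"gripper": 0}
    - {"x": 0.025,"y": -0.025,"z": -0.007,"spin": 0.055,"gripper": 0}
    - {"x": 0.024,"y": -0.026,"z": -0.007,"spin": 0.055,"gripper": 0}
    - {"x": 0.023,"y": -0.027,"z": -0.007,"spin": 0.055,"gripper": 0}
    - {"x": 0.021,"y": -0.028,"z": -0.007,"spin": 0.055,"gripper": 0}
    - {"x": 0.019,"y": -0.03,"z": -0.007,"spin": 0.055,"gripper": 0}
    - {"x": 0.018,"y": -0.031,"z": -0.007,"spin": 0.055,"gripper": 0}
    - {"x": 0.016,"y": -0.032,"z": -0.007,"spin": 0.055,"gripper": 0}
    - {"x": 0.014,"y": -0.032,"z": -0.007,"spin": 0.055,"gripper": 0}

```text
time_s: 6.43
tool_pos: [0.6375, -0.1664, 0.2687]
orientation: [-0.184, 0.983, 0.005, 0.002]
contact_force: [0.5, 0.7, -2.7]
grip_width: 0.227
```

```bash
python3 - <<'E'
from h import *
plan([0.66,-0.17,0.27],np.radians(111),4)
E
```

```text
{"x":-0.005,"y":-0.003,"z":-0.000,"spin":0.001},{"x":-0.005,"y":-0.003,"z":-0.000,"spin":0.001},{"x":-0.005,"y":-0.003,"z":-0.000,"spin":0.001},{"x":-0.005,"y":-0.003,"z":-0.000,"spin":0.001},
```

Already at a good viewpoint, so I'll settle and look.

Call:
jog_arm:
  steps:
    - {"x": 0,"y": 0,"z": 0,"spin": 0,"gripper": 0}
    - {"x": 0,"y": 0,"z": 0,"spin": 0,"gripper": 0}

```text
time_s: 6.6
tool_pos: [0.6365, -0.1739, 0.2684]
orientation: [-0.179, 0.984, 0.005, 0.002]
contact_force: [-0.4, 0.8, -3.3]
grip_width: 0.226
```

```bash
python3 - <<'E'
from h import *
togo([0.66,-0.17,0.27],np.radians(111))
c=get_calibration("wrist"); p,d=camera("wrist"); cv2.imwrite("pics/w3.png",p); np.savez("w3.npz",p=p,d=d,c=c)
for o in ["seat","slidejaw","shank_centre"]:
    for r in cut_out(o,"wrist")[:1]:
        m=r["pixels"]; np.save(f"m3_{o}.npy",m); C=cloud(c,d,m); print(o,round(r["conf"],2),m.sum(),C.mean(0).round(3),"z",np.percentile(C[:,2],[2,50,98]).round(3))
E
```

```text
tcp [ 0.6365 -0.1739  0.2684] yhead deg 110.62 tilt 0.59 q [ 0.02  0.32  0.01 -0.01 -1.26 -1.23]
tool shift [-0.0234 -0.0046 -0.0015] spin -0.0067
seat 0.87 7286 [ 0.542 -0.238  0.051] z [0.028 0.055 0.066]
slidejaw 0.74 2376 [ 0.511 -0.25   0.061] z [0.044 0.064 0.066]
shank_centre 0.83 7094 [ 0.626 -0.178  0.271] z [0.231 0.275 0.301]
```

View pics/w3.png

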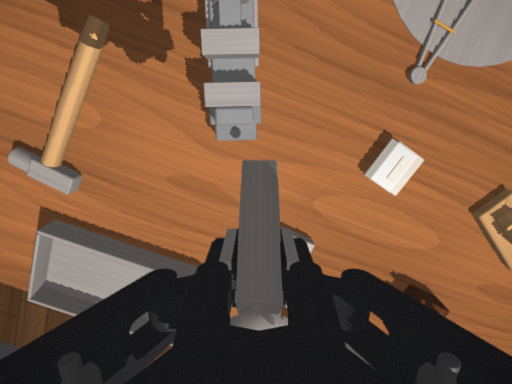

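The sliding jaw's top is at (230,42), the fixed jaw's top at (232,95) and the bed end at (236,130). The stake is held with its foot at (260,165). Now I'll fit the vise frame.

```bash
cat > vise.py <<'E'
from h import *
z=np.load("w3.npz",allow_pickle=True); c=z["c"].item(); d=z["d"]; p=z["p"]
m=np.load("m3_seat.npy")|np.load("m3_slidejaw.npy")
m=cv2.dilate(m.astype(np.uint8),np.ones((5,5)))>0
C=cloud(c,d,m)
top=C[(C[:,2]>.061)&(C[:,2]<.069)]
print("z top",np.median(top[:,2]), "bed",np.percentile(C[:,2],[5,25,50]))
# heading: minAreaRect of all top
r=cv2.minAreaRect((top[:,:2]*1000).astype(np.float32)); print(r)
h0=np.radians(r[2] if r[2]<45 else r[2]-90)
best=None
for h in np.radians(np.arange(14,28,.25)):
    u=np.array([np.cos(h),np.sin(h)]); x=top[:,:2]@u
    hist=np.histogram(x,bins=np.arange(x.min(),x.max(),.001))[0]; sc=(hist.astype(float)**2).sum()
    if best is None or sc>best[0]: best=(sc,h)
print("heading sharp",np.degrees(best[1]))
fx=None
for h in (best[1],):
    u=np.array([np.cos(h),np.sin(h)]); v=np.array([-u[1],u[0]]); x=top[:,:2]@u; y=top[:,:2]@v
    hist,e=np.histogram(x,bins=np.arange(x.min()-.002,x.max()+.002,.002)); print(list(zip(e.round(3),hist)))
    print("y range",np.percentile(y,[1,50,99]).round(4))
    for b in range(2):
        pass
np.save("top3.npy",top)
# z profile along bed centre
x=C[:,:2]@u;y=C[:,:2]@v; yc=np.median(y)
for lo in np.arange(x.min(),x.max(),.004):
    k=(x>lo)&(x<lo+.004)&(abs(y-yc)<.02)
    if k.sum(): print(round(lo,3),np.percentile(C[k,2],[10,50,90]).round(3),end=' ')
# stake in hand
S=cloud(c,d,np.load("m3_shank_centre.npy")); s,M=heading(); Q=(S-np.array([0.6365,-0.1739,0.2684]))@M
k=Q[(Q[:,2]<.035)&(Q[:,2]>-.02)&(abs(Q[:,1])<.012)]
for _ in range(5):
    mu=k.mean(0); w=np.linalg.svd(k-mu,full_matrices=False)[2]; n=w[2]; r=(k-mu)@n; k=k[abs(r)<2*max(np.median(abs(r)),.0008)]
print("\nstake plane n tool",n.round(3),mu.round(4),Q[:,2].max(),Q[:,0].max())
E
python3 vise.py; python3 -c "
import cv2;a=cv2.imread('pics/w3.png')[0:150,180:290];cv2.imwrite('pics/w3c.png',cv2.resize(a,None,fx=4,fy=4,interpolation=0))"
```

```text
z top 0.06491637594054785 bed [7.33332753e-05 3.45823473e-02 5.37575068e-02]
((542.35986328125, -238.05001831054688), (77.57832336425781, 60.30000305175781), 21.131301879882812)
heading sharp 22.75
[(np.float64(0.367), np.int64(0)), (np.float64(0.369), np.int64(101)), (np.float64(0.371), np.int64(130)), (np.float64(0.373), np.int64(116)), (np.float64(0.375), np.int64(130)), (np.float64(0.377), np.int64(121)), (np.float64(0.379), np.int64(128)), (np.float64(0.381), np.int64(119)), (np.float64(0.383), np.int64(121)), (np.float64(0.385), np.int64(126)), (np.float64(0.387), np.int64(115)), (np.float64(0.389), np.int64(120)), (np.float64(0.391), np.int64(120)), (np.float64(0.393), np.int64(112)), (np.float64(0.395), np.int64(0)), (np.float64(0.397), np.int64(0)), (np.float64(0.399), np.int64(0)), (np.float64(0.401), np.int64(0)), (np.float64(0.403), np.int64(0)), (np.float64(0.405), np.int64(0)), (np.float64(0.407), np.int64(0)), (np.float64(0.409), np.int64(0)), (np.float64(0.411), np.int64(0)), (np.float64(0.413), np.int64(0)), (np.float64(0.415), np.int64(0)), (np.float64(0.417), np.in
[... 1046 characters left out ...]
6 [0.034 0.035 0.036] 0.41 [0.034 0.035 0.036] 0.414 [0.034 0.035 0.036] 0.418 [0.034 0.035 0.064] 0.422 [0.064 0.065 0.066] 0.426 [0.064 0.065 0.066] 0.43 [0.064 0.065 0.066] 0.434 [0.064 0.065 0.066] 0.438 [0.064 0.065 0.066] 0.442 [0.064 0.065 0.066] 0.446 [0.053 0.055 0.065] 0.45 [0.055 0.056 0.057] 0.454 [0.055 0.056 0.057] 0.458 [0.055 0.056 0.057] 0.462 [0.055 0.056 0.057] 0.466 [0.034 0.036 0.055] 0.47 [0.034 0.035 0.036] 0.474 [0.034 0.035 0.038] 0.478 [0.034 0.036 0.038] 0.482 [0.034 0.035 0.037] 0.486 [0.032 0.034 0.035] 0.49 [-0.001  0.     0.001] 0.494 [-0.002 -0.002 -0.002] 
stake plane n tool [ 0.805  0.002 -0.594] [0.0163 0.0003 0.0039] 0.2714219214691428 0.042546524622838214
```

View pics/w3c.png

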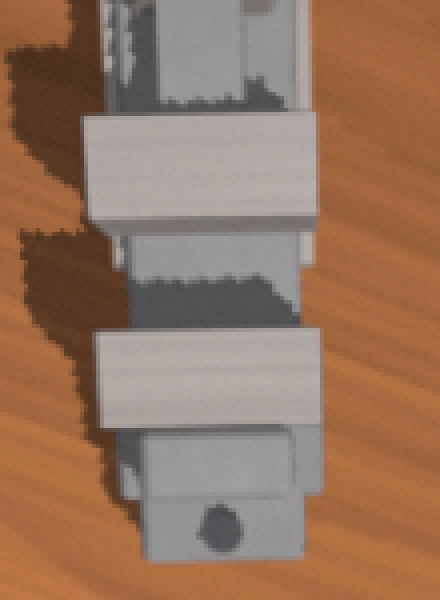

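```bash
python3 - <<'E'
from h import *
z=np.load("w3.npz",allow_pickle=True); c=z["c"].item(); d=z["d"]
top=np.load("top3.npy"); u=np.array([np.cos(.397),np.sin(.397)]); x=top[:,:2]@u
for k in (x<.41,x>.41):
    r=cv2.minAreaRect((top[k,:2]*1000).astype(np.float32)); print(r); q=top[k,:2]
    # edge fit: per y-column min & max
    h=np.radians(22); 
for k in (x<.41,x>.41):
    q=top[k,:2]-top[k,:2].mean(0)
    # principal axis of rectangle via moments
    w,V=np.linalg.eigh(q.T@q); L=V[:,1]; print("long axis heading-90:",(np.degrees(np.arctan2(L[1],L[0]))%180)-90, "centroid",top[k,:2].mean(0))
u=np.array([np.cos(np.radians(22.3)),np.sin(np.radians(22.3))]); v=np.array([-u[1],u[0]])
vv,uu=np.mgrid[0:150,180:290]; W=pix2w(c,np.stack([uu.ravel(),vv.ravel()],1),d[0:150,180:290].ravel())
X=W[:,:2]@u; Y=W[:,:2]@v; 
fc=top[x>.41][:,:2].mean(0); X-=fc@u; Y-=fc@v
for xl in range(-85,50,5):
    print(xl,[ (lambda k: int(round(np.median(W[k,2])*1000)) if k.sum() else None)((abs(X*1000-xl)<2.5)&(abs(Y*1000-yl)<2)) for yl in range(-40,41,4)])
E
```

```text
((518.0905151367188, -247.64962768554688), (25.353071212768555, 59.86781692504883), 21.480060577392578)
((566.7948608398438, -228.60130310058594), (24.733566284179688, 60.24382019042969), 20.450414657592773)
long axis heading-90: 21.675230781789693 centroid [ 0.51825244 -0.24725858]
long axis heading-90: 21.249043194924525 centroid [ 0.56665167 -0.22821476]
-85 [0, 0, 0, 28, 32, 35, 35, 35, 54, 54, 54, 54, 54, 36, 35, 35, 35, 28, 0, 1, 0]
-80 [0, 0, 0, 28, 29, 35, 35, 35, 54, 54, 54, 54, 54, 35, 35, 35, 35, 27, 0, 0, 0]
-75 [0, None, None, 28, 34, 35, 35, 36, 54, 54, 54, 54, 54, 36, 35, 35, 34, 28, 0, 0, 0]
-70 [0, None, None, None, 36, 35, 35, 36, 54, 54, 54, 54, 54, 53, 35, 36, 34, None, 0, 0, 0]
-65 [0, None, None, 65, 65, 65, 65, 65, 65, 65, 65, 65, 65, 65, 65, 65, 65, 65, 0, 0, 0]
-60 [0, None, None, 65, 65, 65, 65, 65, 65, 65, 65, 65, 65, 65, 65, 65, 65, 65, 1, 0, 0]
-55 [0, None, None, 64, 65, 65, 65, 65, 65, 65, 65, 65, 65, 65, 65, 65, 65, 65, 1, 0, 0]
-50 [0, 1, None, 65, 65, 65, 65, 65, 65, 65, 65, 65, 65, 65, 65, 65, 65, 65, 1, 0, 0]
-45 [0, 0, 0, 65, 65, 65, 65, 65, 65, 6
[... 859 characters left out ...]
5, 65, 65, 65, 65, 64, 65, 0, -1, 0]
10 [0, 1, 49, 65, 65, 65, 65, 65, 65, 65, 65, 65, 65, 65, 65, 65, 65, 65, 0, 0, 0]
15 [0, 1, 32, 34, 34, 55, 55, 55, 55, 55, 55, 56, 56, 55, 56, 54, 394, 34, 0, 0, 0]
20 [0, 0, 33, 34, 51, 55, 56, 56, 56, 56, 56, 56, 56, 56, 56, 55, 34, 33, -1, 0, 0]
25 [0, 0, 32, 34, 35, 55, 56, 56, 56, 56, 56, 56, 56, 56, 56, 55, 34, 33, 0, 0, 0]
30 [0, 0, 33, 33, 34, 55, 56, 55, 55, 56, 56, 55, 56, 55, 56, 54, 34, 34, 0, 0, 0]
35 [0, 1, 1, None, 34, 35, 35, 35, 36, 35, 35, 35, 35, 35, 36, 35, 34, 2, 0, 0, 1]
40 [0, 0, 0, None, 34, 35, 35, 35, 35, 38, 37, 36, 35, 35, 34, 35, 32, 0, 0, 0, 0]
45 [0, 0, 0, 31, 35, 35, 35, 35, 35, 38, 38, 37, 35, 36, 35, 35, 33, 0, 0, 0, 0]
```

```bash
python3 - <<'E'
from h import *
z=np.load("w3.npz",allow_pickle=True); c=z["c"].item(); d=z["d"]
S=cloud(c,d,np.load("m3_shank_centre.npy")); s,M=heading(); Q=(S-np.array([0.6365,-0.1739,0.2684]))@M
Q=Q[(Q[:,2]<.06)]
k=Q[Q[:,0]>.038]; print(len(k),k[k[:,0].argsort()][-8:].round(4))
ax=np.array([.594,0,.805]); L=Q@ax; k=Q[L<.07]; L=k@ax; print("L range",L.min(),L.max(), np.percentile(L,[.5,99.5]))
f=S.copy()
plan(np.array([0.5941,-0.2980,0.17]),np.radians(21.45),13)
E
```

```text
346 [[ 0.0424  0.0085  0.0386]
 [ 0.0424 -0.004   0.0389]
 [ 0.0424  0.0034  0.0386]
 [ 0.0424  0.0017  0.0386]
 [ 0.0424 -0.0074  0.0388]
 [ 0.0424  0.0006  0.0385]
 [ 0.0425 -0.      0.0379]
 [ 0.0425 -0.0056  0.038 ]]
L range -0.0333914966873008 0.057311103745288916 [-0.03260328  0.05622119]
{"x":0.007,"y":-0.008,"z":0.007,"spin":0.120},{"x":0.006,"y":-0.009,"z":0.007,"spin":0.120},{"x":0.004,"y":-0.009,"z":0.007,"spin":0.120},{"x":0.003,"y":-0.010,"z":0.007,"spin":0.120},{"x":0.002,"y":-0.010,"z":0.007,"spin":0.120},{"x":0.001,"y":-0.010,"z":0.007,"spin":0.120},{"x":-0.000,"y":-0.010,"z":0.007,"spin":0.120},{"x":-0.002,"y":-0.010,"z":0.007,"spin":0.120},{"x":-0.003,"y":-0.010,"z":0.007,"spin":0.120},{"x":-0.004,"y":-0.010,"z":0.007,"spin":0.120},{"x":-0.005,"y":-0.009,"z":0.007,"spin":0.120},{"x":-0.006,"y":-0.008,"z":0.007,"spin":0.120},{"x":-0.007,"y":-0.008,"z":0.007,"spin":0.120},
```

Call:
jog_arm:
  steps:
    - {"x": 0.007,"y": -0.008,"z": 0.007,"spin": 0.12,"gripper": 0}
    - {"x": 0.006,"y": -0.009,"z": 0.007,"spin": 0.12,"gripper": 0}
    - {"x": 0.004,"y": -0.009,"z": 0.007,"spin": 0.12,"gripper": 0}
    - {"x": 0.003,"y": -0.01,"z": 0.007,"spin": 0.12,"gripper": 0}
    - {"x": 0.002,"y": -0.01,"z": 0.007,"spin": 0.12,"gripper": 0}
    - {"x": 0.001,"y": -0.01,"z": 0.007,"spin": 0.12,"gripper": 0}
    - {"x": 0,"y": -0.01,"z": 0.007,"spin": 0.12,"gripper": 0}
    - {"x": -0.002,"y": -0.01,"z": 0.007,"spin": 0.12,"gripper": 0}
    - {"x": -0.003,"y": -0.01,"z": 0.007,"spin": 0.12,"gripper": 0}
    - {"x": -0.004,"y": -0.01,"z": 0.007,"spin": 0.12,"gripper": 0}
    - {"x": -0.005,"y": -0.009,"z": 0.007,"spin": 0.12,"gripper": 0}
    - {"x": -0.006,"y": -0.008,"z": 0.007,"spin": 0.12,"gripper": 0}

```text
time_s: 7.8
tool_pos: [0.6002, -0.272, 0.1794]
orientation: [0.527, 0.85, 0.006, -0.002]
contact_force: [-0.1, 0.6, -2.4]
grip_width: 0.224
```

```bash
python3 - <<'E'
from h import *
plan([0.5948,-0.2999,0.12],np.radians(21.45),6)
togo([0.5948,-0.2999,0.12],np.radians(21.45))
E
```

```text
{"x":-0.004,"y":-0.003,"z":0.010,"spin":0.014},{"x":-0.004,"y":-0.003,"z":0.010,"spin":0.014},{"x":-0.004,"y":-0.003,"z":0.010,"spin":0.014},{"x":-0.004,"y":-0.003,"z":0.010,"spin":0.014},{"x":-0.004,"y":-0.003,"z":0.010,"spin":0.014},{"x":-0.004,"y":-0.003,"z":0.010,"spin":0.014},
tcp [ 0.6002 -0.272   0.1794] yhead deg 26.38 tilt 0.72 q [-0.14  0.38 -0.11 -0.01 -1.08 -2.54]
tool shift [-0.0232 -0.0177  0.059 ] spin 0.086
```

Call:
jog_arm:
  steps:
    - {"x": -0.008,"y": -0.006,"z": 0.01,"spin": 0.043,"gripper": 0}
    - {"x": -0.008,"y": -0.006,"z": 0.015,"spin": 0.043,"gripper": 0}
    - {"x": -0.005,"y": -0.006,"z": 0.015,"spin": 0,"gripper": 0}
    - {"x": 0,"y": 0,"z": 0.01,"spin": 0,"gripper": 0}
    - {"x": 0,"y": 0,"z": 0,"spin": 0,"gripper": 0}

```text
time_s: 8.22
tool_pos: [0.5932, -0.2932, 0.1253]
orientation: [0.565, 0.825, 0.006, -0.003]
contact_force: [-0.9, 0.2, -2.3]
grip_width: 0.222
```

```bash
python3 - <<'E'
from h import *
togo([0.5948,-0.2999,0.0935],np.radians(21.45))
E
```

```text
tcp [ 0.5932 -0.2932  0.1253] yhead deg 21.21 tilt 0.75 q [-0.17  0.43 -0.16 -0.02 -0.97 -2.59]
tool shift [-0.0072 -0.0011  0.0317] spin -0.0042
```

Call:
jog_arm:
  steps:
    - {"x": -0.007,"y": -0.001,"z": 0.008,"spin": -0.004,"gripper": 0}
    - {"x": 0,"y": 0,"z": 0.012,"spin": 0,"gripper": 0}
    - {"x": 0,"y": 0,"z": 0.012,"spin": 0,"gripper": 0}
    - {"x": 0,"y": 0,"z": 0,"spin": 0,"gripper": 0}

```text
time_s: 8.55
tool_pos: [0.5974, -0.2976, 0.0918]
orientation: [0.561, 0.828, 0.006, -0.002]
contact_force: [-0.7, 0.9, -3.0]
grip_width: 0.222
```

```bash
python3 - <<'E'
from h import *
togo([0.5948,-0.2999,0.0935],np.radians(21.45))
c=get_calibration("wrist"); p,d=camera("wrist"); cv2.imwrite("pics/w4.png",p); np.savez("w4.npz",p=p,d=d,c=c)
E
```

```text
tcp [ 0.5974 -0.2976  0.0918] yhead deg 21.77 tilt 0.74 q [-0.18  0.47 -0.18 -0.02 -0.91 -2.57]
tool shift [-0.0012 -0.0033 -0.0017] spin 0.0056
```

View pics/w4.png

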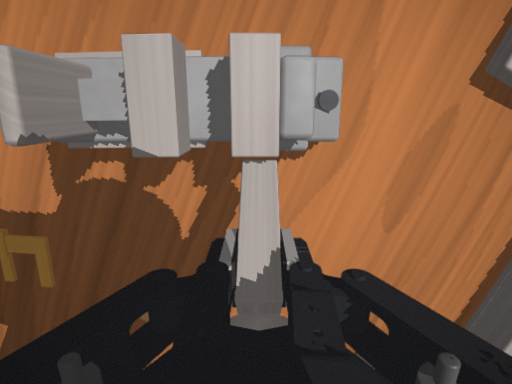

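The foot's leading edge at (260,160) faces the end of the fixed jaw at (255,155). I'll push the foot against that fixed end face to pivot the stake upright in the grip.

Call:
jog_arm:
  steps:
    - {"x": 0.003,"y": -0.003,"z": 0,"spin": 0.005,"gripper": 0}
    - {"x": 0.006,"y": 0,"z": 0,"spin": 0,"gripper": 0}
    - {"x": 0.006,"y": 0,"z": -0.001,"spin": 0,"gripper": 0}
    - {"x": 0.006,"y": 0,"z": -0.001,"spin": 0,"gripper": 0}

```text
time_s: 8.93
tool_pos: [0.5906, -0.2861, 0.0992]
orientation: [0.562, 0.827, 0.004, 0.005]
contact_force: [2.3, -10.5, -6.3]
grip_width: 0.225
```

```bash
cat > look.py <<'E'
from h import *
import sys
togo([0.56665+.04*.3657,-.22821-.04*.9307,0.1],np.radians(21.45)); s=state(); print(s["contact_force"].round(1),s["torque"].round(2))
c=get_calibration("wrist"); p,d=camera("wrist"); cv2.imwrite(f"pics/{sys.argv[1]}.png",p)
E
python3 look.py w5
```

```text
tcp [ 0.5906 -0.2861  0.0992] yhead deg 21.62 tilt 0.72 q [-0.16  0.44 -0.22 -0.   -0.89 -2.61]
tool shift [ 0.0226 -0.001  -0.0009] spin 0.003
[  2.3 -10.5  -6.3] [-4.21 -0.6   0.06]
```

View pics/w5.png

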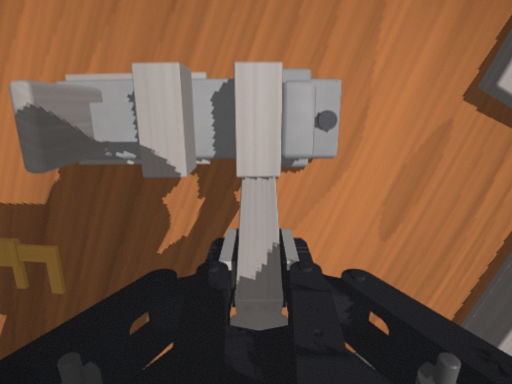

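Call:
jog_arm:
  steps:
    - {"x": 0.006,"y": 0,"z": 0.003,"spin": 0,"gripper": 0}
    - {"x": 0.006,"y": 0,"z": 0.003,"spin": 0,"gripper": 0}

```text
time_s: 9.15
tool_pos: [0.5901, -0.2809, 0.1]
orientation: [0.561, 0.828, 0.002, 0.013]
contact_force: [2.0, -13.1, 1.6]
grip_width: 0.222
```

```bash
python3 look.py w6
```

```text
tcp [ 0.5901 -0.2809  0.1   ] yhead deg 21.78 tilt 1.51 q [-0.14  0.43 -0.24  0.01 -0.87 -2.63]
tool shift [ 0.0177 -0.0025 -0.0004] spin 0.0057
[  2.  -13.1   1.6] [-5.17 -0.25 -0.03]
```

View pics/w6.png

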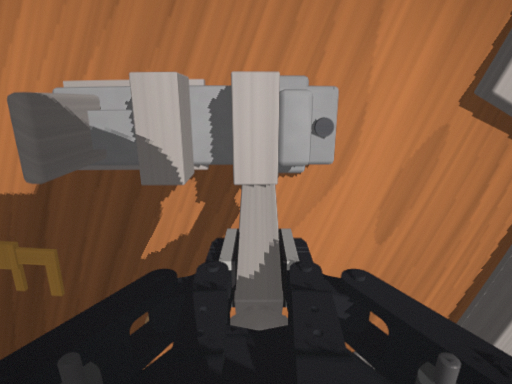

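Call:
jog_arm:
  steps:
    - {"x": 0.008,"y": -0.001,"z": 0.002,"spin": 0.003,"gripper": 0}
    - {"x": 0.008,"y": 0,"z": 0.002,"spin": 0,"gripper": 0}
    - {"x": 0.008,"y": 0,"z": 0.001,"spin": 0,"gripper": 0}

```text
time_s: 9.45
tool_pos: [0.586, -0.2675, 0.103]
orientation: [0.561, 0.827, 0.001, 0.024]
contact_force: [1.4, -13.2, -3.3]
grip_width: 0.226
```

```bash
python3 look.py w7
```

```text
tcp [ 0.586  -0.2675  0.103 ] yhead deg 21.73 tilt 2.74 q [-0.11  0.41 -0.29  0.03 -0.83 -2.67]
tool shift [ 0.0038 -0.0037  0.0028] spin 0.0049
[  1.4 -13.2  -3.3] [-5.02  0.05 -0.1 ]
```

View pics/w7.png

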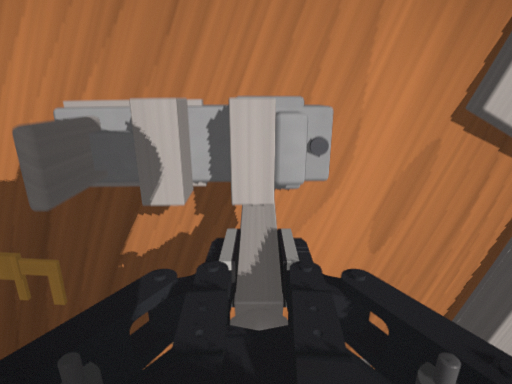

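```bash
cat > tilt.py <<'E'
from h import *
import sys
s,M=heading(); togo([0.56665+.04*.3657,-.22821-.04*.9307,0.1],np.radians(21.45)); print("tool z",M[:,2].round(3),s["contact_force"].round(1))
c=get_calibration("wrist"); p,d=camera("wrist"); cv2.imwrite(f"pics/{sys.argv[1]}.png",p)
np.savez(f"{sys.argv[1]}.npz",p=p,d=d,c=c)
# pixels on the stake flat: within |tool y|<8mm, columns centre
vv,uu=np.mgrid[150:310,230:300]; dd=d[150:310,230:300]; ok=dd>0
W=pix2w(c,np.stack([uu[ok],vv[ok]],1),dd[ok]); Q=(W-s["tool_pos"])@M
k0=(abs(Q[:,1])<.008)&(Q[:,0]>.004)&(Q[:,0]<.05)&(Q[:,2]>-.02)&(Q[:,2]<.06)
k=Q[k0]; k=k[k[:,2]<.0+.02]
for _ in range(6):
    mu=k.mean(0); w=np.linalg.svd(k-mu,full_matrices=False)[2]; n=w[2]*np.sign(w[2][0]); r=(k-mu)@n; k=k[abs(r)<2*max(np.median(abs(r)),.0006)]
a=np.cross(n,[0,1,0]); a/=np.linalg.norm(a); a*=np.sign(a[2])   # towards foot
aw=M@a; nw=M@n
on=Q[k0]; on=on[abs((on-mu)@n)<.0015]; L=on@a
foot=mu-.01*n; foot=foot+a*(L.max()-foot@a)
print(len(k),"lean in tool deg",np.degrees(np.arctan2(a[0],a[2])).round(2),"axis world(up)",(-aw).round(3),"lean from vertical",np.degrees(np.arccos(-aw[2])).round(2),"flat normal heading",np.degrees(np.arctan2(nw[1],nw[0])).round(2))
print("visible lowest corner along flat -> foot est world",(M@foot+s["tool_pos"]).round(4),"foot tool",foot.round(4))
E
python3 tilt.py w8
```

```text
tcp [ 0.5855 -0.2665  0.1032] yhead deg 21.74 tilt 2.73 q [-0.11  0.4  -0.29  0.03 -0.83 -2.67]
tool shift [ 0.0027 -0.0037  0.003 ] spin 0.005
tool z [ 0.041 -0.025 -0.999] [  0.7 -10.3  -1.4]
482 lean in tool deg 12.91 axis world(up) [ 0.043 -0.183  0.982] lean from vertical 10.83 flat normal heading 111.87
visible lowest corner along flat -> foot est world [ 0.5863 -0.2652  0.0572] foot tool [ 0.0027 -0.0001  0.0459]
```

Call:
jog_arm:
  steps:
    - {"x": 0.008,"y": -0.002,"z": 0,"spin": 0.003,"gripper": 0}
    - {"x": 0.008,"y": 0,"z": 0,"spin": 0,"gripper": 0}

```text
time_s: 9.72
tool_pos: [0.581, -0.2565, 0.1057]
orientation: [0.562, 0.826, 0.001, 0.029]
contact_force: [-0.7, -11.4, -8.7]
grip_width: 0.224
```

```bash
python3 tilt.py w9
```

```text
tcp [ 0.581  -0.2565  0.1057] yhead deg 21.59 tilt 3.3 q [-0.09  0.39 -0.32  0.04 -0.82 -2.7 ]
tool shift [-0.0082 -0.0032  0.006 ] spin 0.0025
tool z [ 0.049 -0.031 -0.998] [ -0.7 -11.4  -8.7]tilt.py:12: RuntimeWarning: Mean of empty slice.
  mu=k.mean(0); w=np.linalg.svd(k-mu,full_matrices=False)[2]; n=w[2]*np.sign(w[2][0]); r=(k-mu)@n; k=k[abs(r)<2*max(np.median(abs(r)),.0006)]
  ret = um.true_divide(
Traceback (most recent call last):
  File "tilt.py", line 12, in <module>
    mu=k.mean(0); w=np.linalg.svd(k-mu,full_matrices=False)[2]; n=w[2]*np.sign(w[2][0]); r=(k-mu)@n; k=k[abs(r)<2*max(np.median(abs(r)),.0006)]
                                                                  ~^^^
IndexError: index 2 is out of bounds for axis 0 with size 0
```

View pics/w9.png

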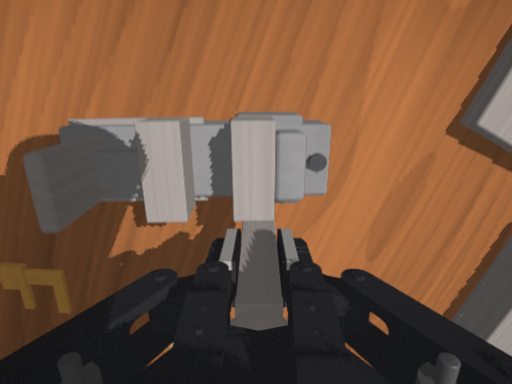

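```bash
sed -i 's/(Q\[:,0\]>.004)/(Q[:,0]>-.02)/; s/Q\[:,2\]>-.02)/Q[:,2]>-.03)/' tilt.py; python3 tilt.py w10; python3 - <<'E'
from h import *
z=np.load("w10.npz",allow_pickle=True); c=z["c"].item(); d=z["d"]; s,M=heading()
for v in range(195,330,8):
    u=260; w=pix2w(c,[(u,v)],[d[v,u]])[0]; print(v,w.round(4),((w-s["tool_pos"])@M).round(4))
E
```

```text
tcp [ 0.5807 -0.2557  0.1059] yhead deg 21.61 tilt 3.31 q [-0.09  0.38 -0.32  0.04 -0.82 -2.7 ]
tool shift [-0.009  -0.0032  0.0062] spin 0.0028
tool z [ 0.049 -0.031 -0.998] [ 2.1 -8.6 -5.9]
2219 lean in tool deg 7.22 axis world(up) [-0.003 -0.086  0.996] lean from vertical 4.96 flat normal heading 111.22
visible lowest corner along flat -> foot est world [ 0.5855 -0.2638  0.0613] foot tool [-0.0072 -0.0001  0.045 ]
195 [ 0.5751 -0.2376  0.0647] [0.0209 0.     0.0402]
203 [ 0.5768 -0.242   0.0657] [0.0162 0.     0.0395]
211 [ 0.5788 -0.2471  0.0648] [0.0108 0.     0.0406]
219 [ 0.5809 -0.2521  0.0644] [0.0054 0.     0.0412]
227 [ 0.582  -0.2554  0.0683] [0.0017 0.     0.0375]
235 [ 0.5817 -0.2557  0.0786] [ 0.0011 -0.      0.0272]
243 [ 0.5815 -0.2561  0.0872] [ 0.0003 -0.      0.0186]
251 [ 0.5817 -0.2574  0.0936] [-0.0012 -0.0001  0.0123]
259 [ 0.5818 -0.2582  0.1   ] [-0.0023 -0.0001  0.0059]
267 [ 0.5817 -0.2586  0.1066] [-0.003  -0.0001 -0.0006]
275 [ 0.5815 -0.2586  0.1133] [-0.0032 -0.0001 -0.0073]
283 [ 0.5814 -0.2591  0.1187] [-0.0038 -0.0002 -0.0127]
291 [ 0.5815 -0.2597  0.1236] [-0.0046 -0.0002 -0.0176]
299 [ 0.5816 -0.2604  0.1278] [-0.0055 -0.0002 -0.0218]
307 [ 0.5818 -0.2614  0.1315] [-0.0067 -0.0002 -0.0255]
315 [ 0.5801 -0.258   0.1402] [-0.0034 -0.0002 -0.0343]
323 [ 0.5805 -0.2592  0.143 ] [-0.0047 -0.0002 -0.0371]
```

The stake is now about 5° off vertical, but it has crept to the rear edge of the pads. I'll stop pushing, back off and lift.

Call:
jog_arm:
  steps:
    - {"x": -0.008,"y": 0,"z": 0,"spin": 0,"gripper": 0}
    - {"x": -0.01,"y": 0,"z": -0.003,"spin": 0,"gripper": 0}
    - {"x": -0.008,"y": 0,"z": -0.012,"spin": 0,"gripper": 0}
    - {"x": 0,"y": 0,"z": -0.015,"spin": 0,"gripper": 0}
    - {"x": 0,"y": 0,"z": -0.015,"spin": 0,"gripper": 0}
    - {"x": 0,"y": 0,"z": -0.01,"spin": 0,"gripper": 0}
    - {"x": 0,"y": 0,"z": 0,"spin": 0,"gripper": 0}

```text
time_s: 10.4
tool_pos: [0.5882, -0.282, 0.168]
orientation: [0.562, 0.826, 0.002, 0.03]
contact_force: [0.3, -0.9, -1.8]
grip_width: 0.221
```

```bash
python3 tilt.py w11; python3 - <<'E'
from h import *
p,d=camera("scene"); cv2.imwrite("pics/s3.png",cv2.resize(p[110:260,90:290],None,fx=3.5,fy=3.5,interpolation=2))
E
```

```text
tcp [ 0.5882 -0.282   0.168 ] yhead deg 21.56 tilt 3.4 q [-0.14  0.35 -0.21  0.03 -0.96 -2.65]
tool shift [ 0.0211 -0.0029  0.0671] spin 0.002
tool z [ 0.051 -0.03  -0.998] [ 0.3 -0.9 -1.8]
2245 lean in tool deg 8.01 axis world(up) [ 0.    -0.1    0.995] lean from vertical 5.71 flat normal heading 111.44
visible lowest corner along flat -> foot est world [ 0.5929 -0.2884  0.1134] foot tool [-0.0051 -0.      0.055 ]
```

View pics/w11.png

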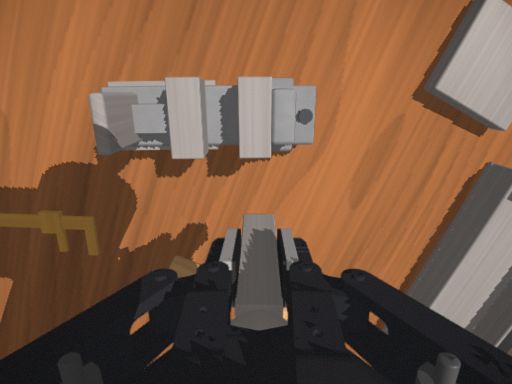

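View pics/s3.png

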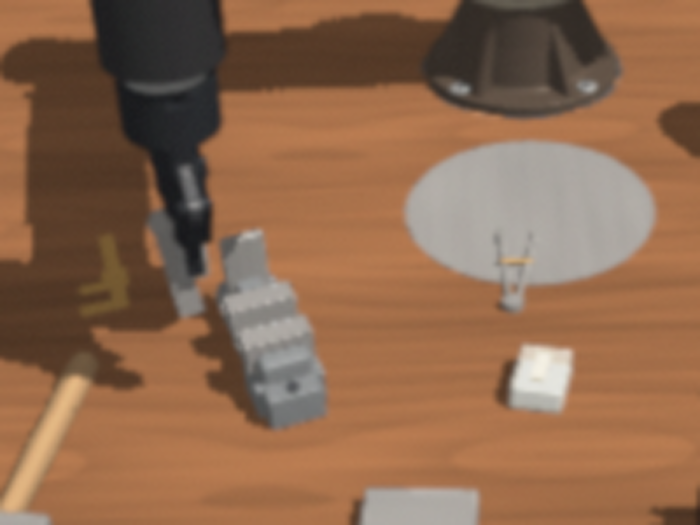

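```bash
cat > jaws.py <<'E'
from h import *
import sys
def jaws(f):
    z=np.load(f,allow_pickle=True); c=z["c"].item(); d=z["d"]
    vv,uu=np.mgrid[0:384,0:512]; ok=d>0.05
    W=pix2w(c,np.stack([uu[ok],vv[ok]],1),d[ok])
    u=np.array([.9307,.3657]); v=np.array([-u[1],u[0]])
    S=np.array([.5457,-.2364]); X=(W[:,:2]-S)@u; Y=(W[:,:2]-S)@v
    k=(W[:,2]>.061)&(W[:,2]<.069)&(abs(Y)<.035)
    for lo,hi in ((-.06,-.005),(.0,.045)):
        q=k&(X>lo)&(X<hi); 
        if q.sum()>50: print("jaw x",np.percentile(X[q],[1,50,99]).round(4),"y",np.percentile(Y[q],[1,50,99]).round(4),"z",np.median(W[q,2]).round(4),q.sum(), cv2.minAreaRect((W[q][:,:2]*1000).astype(np.float32))[2])
if __name__=="__main__": jaws(sys.argv[1])
E
python3 jaws.py w3.npz; python3 jaws.py w4.npz; python3 jaws.py w11.npz
python3 - <<'E'
from h import *
s,M=heading(); f=s["tool_pos"]+M@np.array([-.0051,0,.055]); print(f); t=np.array([.5424,-.2377,f[2]]); togo(s["tool_pos"]+t-f,np.radians(21.45))
E
```

```text
jaw x [-0.0419 -0.0296 -0.0173] y [-0.0295  0.      0.0293] z 0.0649 1559 21.480060577392578
jaw x [0.0101 0.0225 0.0349] y [-0.0293 -0.0002  0.0295] z 0.0649 1373 20.450414657592773
jaw x [-0.0415 -0.0288 -0.0169] y [-0.0297  0.0015  0.0289] z 0.0649 6265 21.6152286529541
jaw x [0.0105 0.0226 0.035 ] y [-0.0291  0.002   0.0292] z 0.0649 6164 21.356592178344727
jaw x [-0.0416 -0.0293 -0.0172] y [-0.0295  0.002   0.0293] z 0.065 2756 21.317773818969727
jaw x [0.0103 0.0224 0.0348] y [-0.029   0.0024  0.0299] z 0.0649 2726 21.67884063720703
[ 0.59190547 -0.28784954  0.11112278]
tcp [ 0.5874 -0.2815  0.1658] yhead deg 21.55 tilt 3.26 q [-0.14  0.35 -0.21  0.03 -0.96 -2.65]
tool shift [ 0.0647 -0.0276 -0.0039] spin 0.0017
```

Call:
jog_arm:
  steps:
    - {"x": 0.014,"y": -0.006,"z": -0.002,"spin": 0.001,"gripper": 0}
    - {"x": 0.017,"y": -0.007,"z": -0.001,"spin": 0,"gripper": 0}
    - {"x": 0.017,"y": -0.007,"z": -0.001,"spin": 0,"gripper": 0}
    - {"x": 0.012,"y": -0.006,"z": 0,"spin": 0,"gripper": 0}
    - {"x": 0,"y": 0,"z": 0,"spin": 0,"gripper": 0}
    - {"x": 0,"y": 0,"z": 0,"spin": 0,"gripper": 0}

```text
time_s: 11.0
tool_pos: [0.5361, -0.2328, 0.1595]
orientation: [0.564, 0.826, 0.0, 0.024]
contact_force: [0.3, -0.4, -2.2]
grip_width: 0.224
```

```bash
cat > foot.py <<'E'
from h import *
import sys
def go(dx=-.0035,dy=0.,off=(-.0051,0,.055)):
    s,M=heading(); f=s["tool_pos"]+M@np.array(off); u=np.array([.9307,.3657]); v=np.array([-u[1],u[0]]); S=np.array([.5457,-.2364])
    r=f[:2]-S; print("foot in seat x,y mm",(r@u*1000).round(2),(r@v*1000).round(2),"z",((f[2]-.035)*1000).round(1),"F",s["contact_force"].round(1),"grip",round(s["grip_width"],3))
    t=np.array([*(S+dx*u+dy*v),f[2]]); togo(s["tool_pos"]+t-f,np.radians(21.45))
if __name__=="__main__": go()
E
python3 tilt.py w12; python3 foot.py
```

```text
tcp [ 0.5361 -0.2328  0.1595] yhead deg 21.38 tilt 2.75 q [-0.06  0.26 -0.36  0.03 -0.91 -2.73]
tool shift [-0.0444  0.0285  0.0621] spin -0.0012
tool z [ 0.04  -0.027 -0.999] [ 0.3 -0.4 -2.2]
2245 lean in tool deg 7.91 axis world(up) [ 0.01  -0.102  0.995] lean from vertical 5.87 flat normal heading 111.36
visible lowest corner along flat -> foot est world [ 0.5402 -0.2392  0.1049] foot tool [-0.0052 -0.      0.0549]
foot in seat x,y mm -6.23 -0.45 z 69.6 F [ 0.   0.5 -2.3] grip 0.223
tcp [ 0.536  -0.2329  0.1594] yhead deg 21.35 tilt 2.73 q [-0.06  0.26 -0.36  0.03 -0.91 -2.73]
tool shift [0.0005 0.0027 0.0001] spin -0.0017
```

View pics/w12.png

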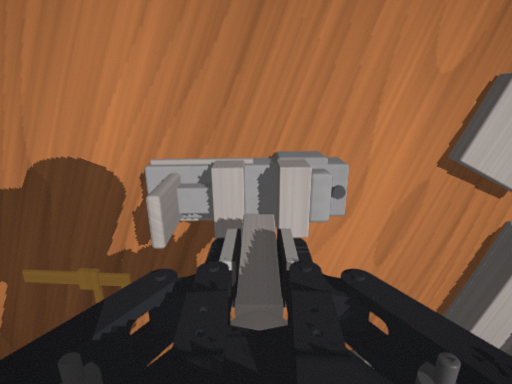

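The foot at (258,215) sits over the gap between the jaws, whose tops are at (228,195) and (295,195). It is 2.7 mm off in x. I'll correct that and start lowering.

Call:
jog_arm:
  steps:
    - {"x": 0.001,"y": 0.003,"z": 0.008,"spin": -0.001,"gripper": 0}
    - {"x": 0,"y": 0,"z": 0.012,"spin": 0,"gripper": 0}
    - {"x": 0,"y": 0,"z": 0.01,"spin": 0,"gripper": 0}
    - {"x": 0,"y": 0,"z": 0,"spin": 0,"gripper": 0}

```text
time_s: 11.38
tool_pos: [0.5416, -0.2323, 0.1263]
orientation: [0.564, 0.826, 0.0, 0.024]
contact_force: [0.0, -0.1, -2.4]
grip_width: 0.225
```

```bash
python3 foot.py; python3 tilt.py w13
```

```text
foot in seat x,y mm -0.79 -1.95 z 36.6 F [ 0.  -0.1 -2.4] grip 0.225
tcp [ 0.5416 -0.2323  0.1263] yhead deg 21.39 tilt 2.75 q [-0.06  0.3  -0.39  0.03 -0.84 -2.73]
tool shift [ 0.0019 -0.0027 -0.0002] spin -0.0011
tcp [ 0.5416 -0.2323  0.1263] yhead deg 21.39 tilt 2.75 q [-0.06  0.3  -0.39  0.03 -0.84 -2.73]
tool shift [-0.0442  0.0241  0.0287] spin -0.0011
tool z [ 0.04  -0.026 -0.999] [ 0.  -0.1 -2.4]
2259 lean in tool deg 8.03 axis world(up) [ 0.011 -0.104  0.995] lean from vertical 5.99 flat normal heading 111.18
visible lowest corner along flat -> foot est world [ 0.5456 -0.2385  0.0719] foot tool [-0.0051 -0.0001  0.0547]
```

Call:
jog_arm:
  steps:
    - {"x": 0.002,"y": -0.003,"z": 0.002,"spin": 0,"gripper": 0}
    - {"x": 0,"y": 0,"z": 0.003,"spin": 0,"gripper": 0}
    - {"x": 0,"y": 0,"z": 0,"spin": 0,"gripper": 0}

```text
time_s: 11.68
tool_pos: [0.5389, -0.2323, 0.1212]
orientation: [0.564, 0.826, 0.0, 0.024]
contact_force: [0.5, 0.1, -3.3]
grip_width: 0.218
```

```bash
python3 foot.py
```

```text
foot in seat x,y mm -3.35 -0.93 z 31.4 F [ 0.5  0.1 -3.3] grip 0.218
tcp [ 0.5389 -0.2323  0.1212] yhead deg 21.38 tilt 2.76 q [-0.06  0.3  -0.4   0.03 -0.82 -2.73]
tool shift [ 0.0009 -0.0002 -0.    ] spin -0.0012
```

Call:
jog_arm:
  steps:
    - {"x": 0,"y": 0,"z": 0.006,"spin": 0,"gripper": 0}
    - {"x": 0,"y": 0,"z": 0.008,"spin": 0,"gripper": 0}
    - {"x": 0,"y": 0,"z": 0,"spin": 0,"gripper": 0}

```text
time_s: 11.93
tool_pos: [0.54, -0.2328, 0.107]
orientation: [0.564, 0.826, 0.001, 0.025]
contact_force: [-0.4, -0.4, -2.7]
grip_width: 0.227
```

```bash
python3 foot.py
```

```text
foot in seat x,y mm -2.35 -1.88 z 17.2 F [-0.4 -0.4 -2.7] grip 0.227
tcp [ 0.54   -0.2328  0.107 ] yhead deg 21.38 tilt 2.87 q [-0.06  0.32 -0.42  0.03 -0.79 -2.73]
tool shift [ 0.0019 -0.0012 -0.0001] spin -0.0013
```

Call:
jog_arm:
  steps:
    - {"x": 0.001,"y": -0.001,"z": 0.006,"spin": 0,"gripper": 0}
    - {"x": 0,"y": 0,"z": 0.006,"spin": 0,"gripper": 0}
    - {"x": 0,"y": 0,"z": 0,"spin": 0,"gripper": 0}

```text
time_s: 12.18
tool_pos: [0.5392, -0.2325, 0.0936]
orientation: [0.564, 0.826, 0.001, 0.025]
contact_force: [-0.4, -0.4, -2.2]
grip_width: 0.221
```

```bash
python3 foot.py
```

```text
foot in seat x,y mm -3.04 -1.36 z 3.9 F [-0.4 -0.4 -2.2] grip 0.221
tcp [ 0.5392 -0.2325  0.0936] yhead deg 21.38 tilt 2.88 q [-0.06  0.34 -0.43  0.04 -0.76 -2.74]
tool shift [ 0.0014 -0.0005 -0.0001] spin -0.0011
```

Call:
jog_arm:
  steps:
    - {"x": 0.001,"y": 0,"z": 0.002,"spin": 0,"gripper": 0}
    - {"x": 0,"y": 0,"z": 0.001,"spin": 0,"gripper": 0}
    - {"x": 0,"y": 0,"z": 0.001,"spin": 0,"gripper": 0}

```text
time_s: 12.43
tool_pos: [0.5393, -0.2318, 0.0906]
orientation: [0.563, 0.826, 0.0, 0.025]
contact_force: [-5.6, 3.2, 13.6]
grip_width: 0.221
```

```bash
python3 foot.py
```

```text
foot in seat x,y mm -2.64 -0.75 z 0.9 F [-5.6  3.2 13.6] grip 0.221
tcp [ 0.5393 -0.2318  0.0906] yhead deg 21.44 tilt 2.91 q [-0.06  0.34 -0.44  0.04 -0.75 -2.74]
tool shift [ 0.0008 -0.0009 -0.0001] spin -0.0001
```

Call:
jog_arm:
  steps:
    - {"x": 0.002,"y": 0,"z": 0.001,"spin": 0,"gripper": 0}
    - {"x": 0.002,"y": 0,"z": 0.001,"spin": 0,"gripper": 0}

```text
time_s: 12.6
tool_pos: [0.5393, -0.2292, 0.0907]
orientation: [0.563, 0.826, 0.0, 0.027]
contact_force: [-0.0, -3.3, 3.1]
grip_width: 0.223
```

```bash
python3 tilt.py w14; python3 foot.py
```

```text
tcp [ 0.5393 -0.2292  0.0907] yhead deg 21.52 tilt 3.12 q [-0.05  0.34 -0.44  0.04 -0.74 -2.75]
tool shift [-0.0494  0.026  -0.0062] spin 0.0011
tool z [ 0.045 -0.03  -0.999] [-0.  -3.3  3.1]
2235 lean in tool deg 7.66 axis world(up) [ 0.004 -0.094  0.996] lean from vertical 5.38 flat normal heading 111.27
visible lowest corner along flat -> foot est world [ 0.5437 -0.2357  0.0329] foot tool [-0.005  -0.0001  0.0581]
foot in seat x,y mm -1.5 1.68 z 1.0 F [-0.3 -2.9  4.8] grip 0.214
tcp [ 0.5393 -0.229   0.0907] yhead deg 21.52 tilt 3.13 q [-0.05  0.34 -0.44  0.04 -0.74 -2.75]
tool shift [-0.0017 -0.002   0.    ] spin 0.0012
```

View pics/w14.png

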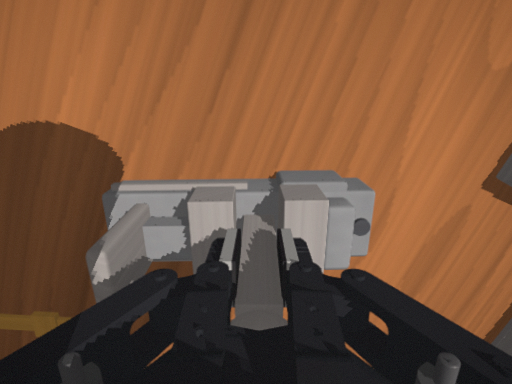

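The foot is on the bed and the lean is about 5°, well inside the roughly 12° tipping angle. I'll open gently so it settles on its foot.

Call:
jog_arm:
  steps:
    - {"x": 0,"y": 0,"z": 0,"spin": 0,"gripper": 0.27}
    - {"x": 0,"y": 0,"z": 0,"spin": 0,"gripper": 0.3}
    - {"x": 0,"y": 0,"z": 0,"spin": 0,"gripper": 0.4}
    - {"x": 0,"y": 0,"z": 0,"spin": 0,"gripper": 0.5}

```text
time_s: 12.98
tool_pos: [0.54, -0.2284, 0.091]
orientation: [0.563, 0.826, 0.001, 0.028]
contact_force: [-0.1, 0.4, 0.1]
grip_width: 0.494
```

```bash
python3 tilt.py w15; python3 foot.py
```

```text
tcp [ 0.54   -0.2284  0.091 ] yhead deg 21.53 tilt 3.2 q [-0.05  0.34 -0.44  0.04 -0.74 -2.75]
tool shift [-0.0499  0.0251 -0.0059] spin 0.0013
tool z [ 0.047 -0.03  -0.998] [-0.1  0.4  0.1]
1900 lean in tool deg 3.0 axis world(up) [-0.028 -0.019  0.999] lean from vertical 1.94 flat normal heading 110.54
visible lowest corner along flat -> foot est world [ 0.5445 -0.2354  0.0328] foot tool [-0.0055 -0.0003  0.0586]
foot in seat x,y mm -0.58 1.94 z 1.3 F [-0.6 -0.8 -0. ] grip 0.496
tcp [ 0.54   -0.2284  0.091 ] yhead deg 21.53 tilt 3.2 q [-0.05  0.34 -0.44  0.04 -0.74 -2.75]
tool shift [-0.0019 -0.0029 -0.    ] spin 0.0013
```

View pics/w15.png

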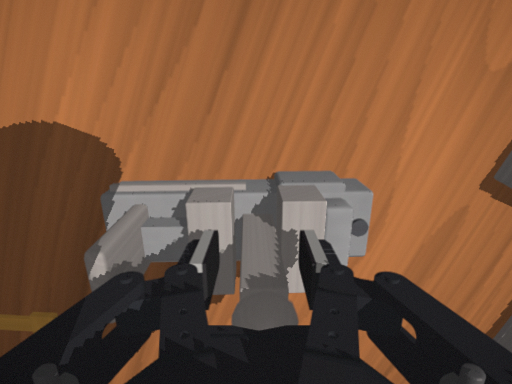

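The stake stands upright on its own between the jaws, and the fingers are clear on both sides at (205,265) and (315,260). I'll rise straight up.

Call:
jog_arm:
  steps:
    - {"x": 0,"y": 0,"z": -0.004,"spin": 0,"gripper": 0.7}
    - {"x": 0,"y": 0,"z": -0.01,"spin": 0,"gripper": 0.8}
    - {"x": 0,"y": 0,"z": -0.02,"spin": 0,"gripper": 0.8}
    - {"x": 0,"y": 0.001,"z": -0.025,"spin": 0,"gripper": 0.8}
    - {"x": 0,"y": 0.001,"z": -0.025,"spin": 0,"gripper": 0.8}
    - {"x": 0,"y": 0,"z": -0.025,"spin": 0,"gripper": 0.8}
    - {"x": 0,"y": 0,"z": -0.01,"spin": 0,"gripper": 0.8}

```text
time_s: 13.62
tool_pos: [0.5336, -0.2238, 0.2146]
orientation: [0.563, 0.826, -0.001, 0.024]
contact_force: [1.2, -0.5, 0.6]
grip_width: 0.802
```

```bash
python3 - <<'E'
from h import *
togo([.448,-.2748,.2],np.radians(21.45))
c=get_calibration("wrist"); p,d=camera("wrist"); cv2.imwrite("pics/w16.png",p); np.savez("w16.npz",p=p,d=d,c=c)
import jaws; jaws.jaws("w16.npz")
E
```

```text
tcp [ 0.5336 -0.2238  0.2146] yhead deg 21.49 tilt 2.78 q [-0.04  0.2  -0.3   0.03 -1.03 -2.74]
tool shift [-0.0156 -0.0987  0.0128] spin 0.0007
jaw x [-0.0422 -0.0297 -0.0111] y [-0.0287  0.0029  0.0301] z 0.0648 1519 21.556665420532227
jaw x [0.0046 0.0227 0.0345] y [-0.0283  0.0047  0.0302] z 0.0647 1401 23.49706268310547
```

View pics/w16.png

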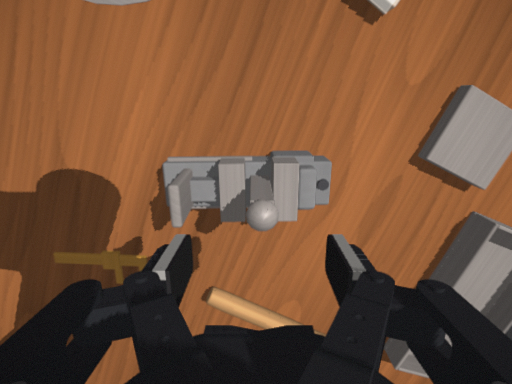

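The stake's head is at (262,213) between the jaws, and the push plate is at (180,195). I'll move behind the plate with the fingers shut.

Call:
jog_arm:
  steps:
    - {"x": -0.003,"y": -0.02,"z": 0,"spin": 0,"gripper": 0}
    - {"x": -0.004,"y": -0.025,"z": 0,"spin": 0,"gripper": 0}
    - {"x": -0.004,"y": -0.025,"z": 0,"spin": 0,"gripper": 0}
    - {"x": -0.004,"y": -0.025,"z": 0,"spin": 0,"gripper": 0}
    - {"x": 0,"y": -0.004,"z": 0.005,"spin": 0,"gripper": 0}
    - {"x": 0,"y": 0,"z": 0.01,"spin": 0,"gripper": 0}
    - {"x": 0,"y": 0,"z": 0,"spin": 0,"gripper": 0}

```text
time_s: 14.25
tool_pos: [0.4465, -0.2759, 0.2052]
orientation: [0.562, 0.827, 0.002, 0.03]
contact_force: [-0.2, 0.4, -0.6]
grip_width: 0.002
```

```bash
python3 - <<'E'
from h import *
togo([.448,-.2748,.102],np.radians(21.45)); s,M=heading(); print(M[:,2], s["grip_width"])
c=get_calibration("wrist"); p,d=camera("wrist"); cv2.imwrite("pics/w17.png",p); np.savez("w17.npz",p=p,d=d,c=c)
vv,uu=np.mgrid[0:384,0:512]; ok=d>0.05
W=pix2w(c,np.stack([uu[ok],vv[ok]],1),d[ok]); u=np.array([.9307,.3657]); v=np.array([-u[1],u[0]])
S=np.array([.5457,-.2364]); X=(W[:,:2]-S)@u; Y=(W[:,:2]-S)@v
k=(W[:,2]>.095)&(W[:,2]<.104)&(abs(Y)<.03)&(X<-.05)&(X>-.1)
print("plate",k.sum(),np.percentile(X[k],[1,50,99]),np.percentile(Y[k],[1,50,99]),np.median(W[k,2]))
k=(W[:,2]>.12)&(W[:,2]<.138)&(abs(Y)<.03)&(abs(X)<.03)
if k.sum(): print("head",k.sum(),np.percentile(X[k],[1,50,99]),np.percentile(Y[k],[1,50,99]),W[k,2].max())
E
```

```text
tcp [ 0.4465 -0.2759  0.2052] yhead deg 21.61 tilt 3.44 q [-0.16  0.11 -0.43  0.03 -0.97 -2.62]
tool shift [ 0.0053 -0.002   0.103 ] spin 0.0028
[ 0.05157457 -0.03050509 -0.99820314] 0.0020086390681205903
plate 549 [-0.08243888 -0.07801067 -0.07278529] [-0.0187585   0.00133208  0.01964937] 0.0992967440070517
head 870 [-0.015415   -0.00642304  0.00661223] [-0.01057375  0.00320216  0.01276534] 0.13415049986336708
```

View pics/w17.png

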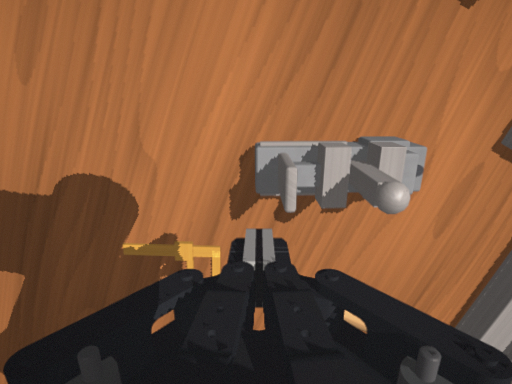

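The plate's top edge is at (290,185), measured at x from -82.5 to -73 mm. The stake's head is at (393,195). Next I'll descend behind the plate.

Call:
jog_arm:
  steps:
    - {"x": 0.003,"y": -0.003,"z": 0.02,"spin": 0.002,"gripper": 0}
    - {"x": 0.002,"y": -0.002,"z": 0.025,"spin": 0,"gripper": 0}
    - {"x": 0,"y": -0.001,"z": 0.02,"spin": 0,"gripper": 0}
    - {"x": 0,"y": -0.001,"z": 0.012,"spin": 0,"gripper": 0}
    - {"x": 0,"y": 0,"z": 0,"spin": 0,"gripper": 0}

```text
time_s: 14.72
tool_pos: [0.4485, -0.2753, 0.1281]
orientation: [0.561, 0.827, 0.002, 0.033]
contact_force: [-1.0, -0.2, 0.8]
grip_width: 0.003
```

```bash
cat > tcp.py <<'E'
from h import *
s,M=heading(); u=np.array([.9307,.3657]); v=np.array([-u[1],u[0]]); S=np.array([.5457,-.2364]); r=s["tool_pos"][:2]-S
print("tcp seat x,y mm",(r@u*1000).round(1),(r@v*1000).round(1),"z",s["tool_pos"][2].round(4),"Fx,Fy seat",(s["contact_force"][:2]@u).round(1),(s["contact_force"][:2]@v).round(1),s["contact_force"][2].round(1),"tilt z",M[:,2].round(3),"t",s["time_s"])
E
python3 tcp.py
```

```text
tcp seat x,y mm -104.7 -0.7 z 0.1281 Fx,Fy seat -1.0 0.1 0.8 tilt z [ 0.057 -0.033 -0.998] t 14.7167
```

Call:
jog_arm:
  steps:
    - {"x": 0,"y": -0.003,"z": 0.012,"spin": 0,"gripper": 0}
    - {"x": 0,"y": 0,"z": 0.012,"spin": 0,"gripper": 0}
    - {"x": 0,"y": 0,"z": 0.004,"spin": 0,"gripper": 0}
    - {"x": 0,"y": 0,"z": 0,"spin": 0,"gripper": 0}

```text
time_s: 15.05
tool_pos: [0.4512, -0.2766, 0.1006]
orientation: [0.559, 0.828, 0.002, 0.033]
contact_force: [-0.6, 0.2, 0.3]
grip_width: 0.003
```

```bash
python3 tcp.py; python3 -c "
from h import *
p,d=camera('wrist'); cv2.imwrite('pics/w18.png',p)"
```

```text
tcp seat x,y mm -102.6 -2.8 z 0.1006 Fx,Fy seat -0.5 0.4 0.3 tilt z [ 0.057 -0.034 -0.998] t 15.05
```

View pics/w18.png

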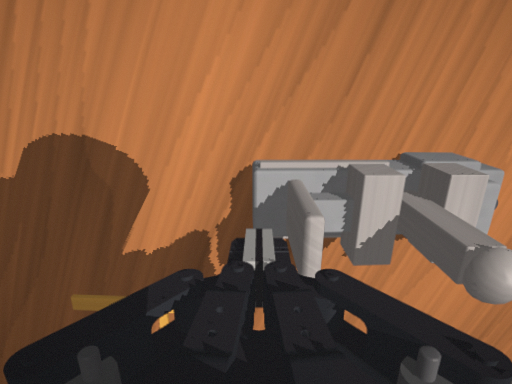

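The shut fingers are beside the plate at (260,240), at its outer face (305,230). I'll push in small rows.

Call:
jog_arm:
  steps:
    - {"x": 0.001,"y": 0.003,"z": 0,"spin": 0,"gripper": 0}
    - {"x": 0.001,"y": 0.003,"z": 0,"spin": 0,"gripper": 0}
    - {"x": 0,"y": 0.003,"z": 0,"spin": 0,"gripper": 0}
    - {"x": 0,"y": 0.003,"z": 0,"spin": 0,"gripper": 0}

```text
time_s: 15.43
tool_pos: [0.4609, -0.2703, 0.1031]
orientation: [0.56, 0.828, 0.001, 0.032]
contact_force: [-5.0, -5.9, -1.7]
grip_width: 0.003
```

```bash
cat > jaw2.py <<'E'
from h import *
import sys
c=get_calibration("wrist"); p,d=camera("wrist"); cv2.imwrite(f"pics/{sys.argv[1]}.png",p); np.savez(f"{sys.argv[1]}.npz",p=p,d=d,c=c)
import jaws; jaws.jaws(f"{sys.argv[1]}.npz")
vv,uu=np.mgrid[0:384,0:512]; ok=d>0.05
W=pix2w(c,np.stack([uu[ok],vv[ok]],1),d[ok]); u=np.array([.9307,.3657]); v=np.array([-u[1],u[0]])
S=np.array([.5457,-.2364]); X=(W[:,:2]-S)@u; Y=(W[:,:2]-S)@v
k=(W[:,2]>.12)&(W[:,2]<.138)&(abs(Y)<.03)&(abs(X)<.03)
if k.sum(): print("head",k.sum(),np.percentile(X[k],[1,50,99]).round(4),np.percentile(Y[k],[1,50,99]).round(4),W[k,2].max().round(4))
E
python3 tcp.py; python3 jaw2.py w19
```

```text
tcp seat x,y mm -91.3 -0.5 z 0.1031 Fx,Fy seat -6.8 -3.7 -1.7 tilt z [ 0.054 -0.035 -0.998] t 15.4333
jaw x [-0.0386 -0.0261 -0.0098] y [-0.0292  0.003   0.0293] z 0.0648 3904 22.043973922729492
jaw x [0.0024 0.0223 0.0346] y [-0.0038  0.016   0.0297] z 0.0647 1891 86.24935913085938
head 2737 [-0.0153 -0.0072  0.0061] [-0.0083  0.0049  0.0134] 0.1342
```

Call:
jog_arm:
  steps:
    - {"x": 0,"y": 0.002,"z": 0,"spin": 0,"gripper": 0}
    - {"x": 0,"y": 0.003,"z": 0,"spin": 0,"gripper": 0}

```text
time_s: 15.65
tool_pos: [0.4629, -0.269, 0.1033]
orientation: [0.56, 0.828, -0.001, 0.03]
contact_force: [-4.9, -6.6, -2.2]
grip_width: 0.003
```

```bash
python3 tcp.py; python3 jaw2.py w20
```

```text
tcp seat x,y mm -89.0 -0.1 z 0.1033 Fx,Fy seat -7.0 -4.4 -2.2 tilt z [ 0.048 -0.036 -0.998] t 15.65
jaw x [-0.0364 -0.0241 -0.0096] y [-0.029   0.003   0.0293] z 0.0648 3851 21.790910720825195
jaw x [0.0022 0.0225 0.0345] y [-0.0031  0.0164  0.0296] z 0.0647 1872 85.3945541381836
head 2780 [-0.0143 -0.0063  0.0074] [-0.0084  0.0052  0.0136] 0.1338
```

Call:
jog_arm:
  steps:
    - {"x": 0,"y": 0.003,"z": 0,"spin": 0,"gripper": 0}
    - {"x": 0,"y": 0.003,"z": 0,"spin": 0,"gripper": 0}

```text
time_s: 15.87
tool_pos: [0.4645, -0.2681, 0.1033]
orientation: [0.56, 0.828, -0.004, 0.027]
contact_force: [-9.8, -13.0, 0.2]
grip_width: -0.001
```

```bash
python3 tcp.py; python3 jaw2.py w21
```

```text
tcp seat x,y mm -87.2 0.2 z 0.1033 Fx,Fy seat -13.9 -8.5 0.2 tilt z [ 0.04  -0.037 -0.999] t 15.8667
jaw x [-0.0348 -0.0226 -0.0092] y [-0.0292  0.003   0.0294] z 0.0648 3863 21.400310516357422
jaw x [0.0025 0.0225 0.0347] y [-0.0025  0.0165  0.0297] z 0.0647 1858 22.733137130737305
head 2803 [-0.0127 -0.0047  0.0087] [-0.0083  0.0052  0.0136] 0.134
```

Call:
jog_arm:
  steps:
    - {"x": 0,"y": 0.004,"z": 0,"spin": 0,"gripper": 0}
    - {"x": 0,"y": 0.004,"z": 0,"spin": 0,"gripper": 0}

```text
time_s: 16.08
tool_pos: [0.4646, -0.268, 0.1034]
orientation: [0.561, 0.827, -0.009, 0.022]
contact_force: [-12.5, -15.2, 4.1]
grip_width: 0.004
```

```bash
python3 tcp.py; python3 jaw2.py w22
```

```text
tcp seat x,y mm -87.0 0.2 z 0.1034 Fx,Fy seat -17.2 -9.6 4.1 tilt z [ 0.026 -0.04  -0.999] t 16.0833
jaw x [-0.0349 -0.0226 -0.0092] y [-0.0294  0.003   0.0294] z 0.0648 3930 21.68172264099121
jaw x [0.0021 0.0226 0.0345] y [-0.0027  0.0167  0.0297] z 0.0647 1912 85.85169982910156
head 2865 [-0.0127 -0.0046  0.0088] [-0.0083  0.0052  0.0136] 0.1338
```

The jaw no longer moves and the force is 17 N, so it is clamped. I'll back off, lift and check.

Call:
jog_arm:
  steps:
    - {"x": 0,"y": -0.008,"z": 0,"spin": 0,"gripper": 0}
    - {"x": 0,"y": -0.01,"z": 0,"spin": 0,"gripper": 0}
    - {"x": 0,"y": -0.006,"z": -0.008,"spin": 0,"gripper": 0}
    - {"x": 0,"y": 0,"z": -0.025,"spin": 0,"gripper": 0}
    - {"x": 0,"y": 0,"z": -0.035,"spin": 0,"gripper": 0}
    - {"x": 0,"y": 0,"z": -0.035,"spin": 0,"gripper": 0}
    - {"x": 0,"y": 0.015,"z": -0.03,"spin": 0,"gripper": 0}
    - {"x": -0.01,"y": 0.03,"z": -0.02,"spin": 0,"gripper": 0}
    - {"x": -0.01,"y": 0.03,"z": 0,"spin": 0,"gripper": 0}
    - {"x": 0,"y": 0.01,"z": 0,"spin": 0,"gripper": 0}
    - {"x": 0,"y": 0,"z": 0,"spin": 0,"gripper": 0}

```text
time_s: 17.05
tool_pos: [0.5238, -0.2576, 0.2766]
orientation: [0.562, 0.827, -0.006, 0.027]
contact_force: [0.9, 0.2, -0.4]
grip_width: -0.006
```

```bash
python3 tcp.py; python3 jaw2.py w23; python3 - <<'E'
from h import *
z=np.load("w23.npz",allow_pickle=True); c=z["c"].item(); d=z["d"]
vv,uu=np.mgrid[0:384,0:512]; ok=d>0.05
W=pix2w(c,np.stack([uu[ok],vv[ok]],1),d[ok]); u=np.array([.9307,.3657]); v=np.array([-u[1],u[0]])
S=np.array([.5457,-.2364]); X=(W[:,:2]-S)@u; Y=(W[:,:2]-S)@v
for lo,hi in ((.066,.085),(.085,.1),(.1,.112),(.12,.136)):
    k=(W[:,2]>lo)&(W[:,2]<hi)&(abs(Y)<.03)&(abs(X)<.025)
    if k.sum(): print(lo,k.sum(),"X",np.percentile(X[k],[1,50,99]).round(4),"Y",np.percentile(Y[k],[1,50,99]).round(4))
for n in ("scene","top"):
    p,d=camera(n); cv2.imwrite(f"pics/{n}_end.png",p)
    for o in ["shank_centre"]:
        c=get_calibration(n)
        for r in find_in(o,n)[:2]: print(n,o,round(r["conf"],2),cam2w(c,r["position"]).round(4))
E
```

```text
tcp seat x,y mm -28.1 -11.7 z 0.2766 Fx,Fy seat 0.9 -0.1 -0.4 tilt z [ 0.039 -0.04  -0.998] t 17.05
jaw x [-0.0346 -0.023  -0.0103] y [-0.0287  0.0012  0.0291] z 0.0649 1107 21.042156219482422
jaw x [0.0097 0.0245 0.0346] y [-0.029   0.0079  0.0292] z 0.0649 896 22.288511276245117
head 547 [-0.0121 -0.0012  0.0118] [-0.0108  0.0029  0.0131] 0.1341
0.066 133 X [-0.0221 -0.0027  0.0238] Y [-0.0247  0.0104  0.0283]
0.085 60 X [-0.0102 -0.0011  0.0091] Y [0.002  0.0103 0.0107]
0.1 32 X [-0.0102 -0.0037  0.0087] Y [0.0066 0.0104 0.0115]
0.12 547 X [-0.0121 -0.0012  0.0118] Y [-0.0108  0.0029  0.0131]
scene shank_centre 0.48 [ 0.5522 -0.2331  0.1032]
```

View pics/w23.png

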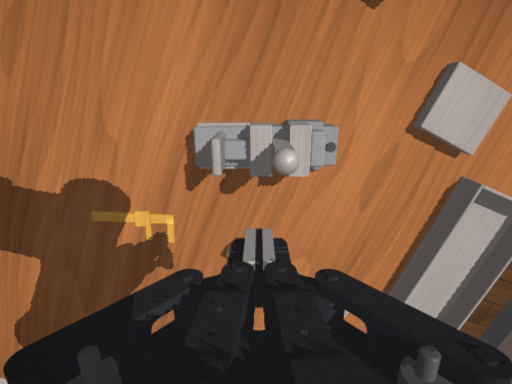

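View pics/scene_end.png

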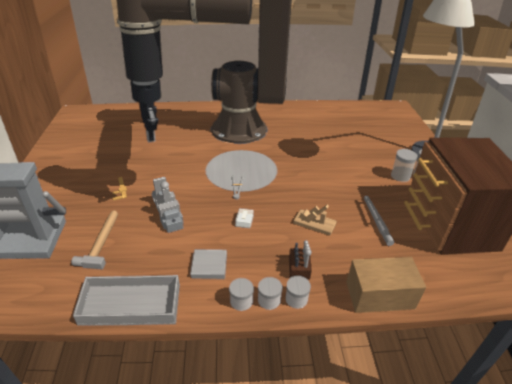

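```bash
python3 -c "
from plant import *
print(sign_off(), state()['time_s'])"
```

```text
the job is handed in; nothing more can be done
the job is handed in; nothing more can be done
```

The stake is standing head up between the vise jaws with its foot on the bed. The sliding jaw is pushed home against it, and I handed the job in after about 17 s of the 51 s allowed.

- **Grip and draw-out:** I gripped the stake by its free flats and drew it out along its own length.
- **Standing it up:** The arm cannot tilt the tool, so I pushed the foot against the end face of the fixed jaw to pivot the stake upright in the pads. It slipped about 13 mm towards the pad edge while doing this, and about 5° of lean was left. I lowered it into the gap like that, and it settled upright on its foot when I let go.
- **Clamping:** I pushed the plate until the jaw stopped moving, at about 17 N along the slide, then backed the arm clear.

**Last checks:**
- **Jaw gap:** The wrist camera put the jaw faces at x = -10.3 and +9.7 mm from the seat. That is a 20 mm gap, so the slide reads about 10 mm.
- **Stake position and lean:** The shank was centred within about 1 mm in x and y. Its side flat stayed within about 0.5 mm over the visible height, so I saw no lean.
- **Foot height:** The head top measured 99 mm above the bed against a nominal 98 mm, within the camera's accuracy. The foot itself was hidden.
- **Arm and other things:** There was no contact force on the arm. In the scene picture the other things look unmoved, but I did not measure each one.
- **Missed detection:** The network did not find the stake in the last top view. In the scene view it found it only weakly (0.48), at the right place.

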